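Level the strip guide-roller unit with a wedge shim

TASK

The guide-roller unit's plate is low at its near edge. Pick up the tapered wedge shim, lay it flat on the sole strip with its thin end towards the foot, and push it gently and squarely in under the middle of the foot until the bubble of the level sits centred between its two rings; then let go, leaving the wedge carrying the foot. Do not lift or lean on the plate or level with the robot, do not drive the wedge hard against the stops, and leave the other things where they are.

Things in the scene. Friction and masses are not known exactly. Their poses are not given: they have to be found in the camera images.
- wedge: steel wedge shim, loose, 0.2 to 0.35 kg, blade lightly oiled. Driving head 24 mm long (x), 30 mm wide (y), 34 mm high, to be gripped across its width; from its +x face a flat neck 20 mm long and 22.5 mm thick, then a ramp 100 mm long that falls 1 in 5 to 2.5 mm thick at the tip, all 30 mm wide. Origin: on the flat underside below the middle of the head; z up; the thin tip is 132 mm along +x.
- plate: tilting aluminium base plate, 225 x 155 x 12 mm, of a strip guide-roller unit, with a dark steel roller (72 mm across, 62 high) and the level on top. Hinged along its far edge; its near edge hangs low at the start, by about 2.5 degrees. Origin: mid-thickness, 16 mm above the foot's underside; x points from the foot to the hinge, the way the wedge is pushed; y along the hinge. Near edge: 8 mm in front of the foot.
- unit: fixed frame of the roller unit: blue hinge block at the far edge, and two studs with nuts (73 mm either side of the middle, 35 mm behind the foot) that stop the plate about 0.9 degrees above level, where the wedge jams. Origin: on the bench straight below the foot (yaw as the plate). The plate is held down only by its weight, about 4 to 8 N at the foot.
- foot (a point): middle of the underside of the plate's only foot, a 12 mm round steel bar 48 mm long across the near edge, 220 mm from the hinge. Below it a fixed grey metal sole strip, 72 mm wide, runs along x from 200 mm before to 40 mm behind the foot; the wedge slides on it. Its top is 4 to 9 mm above the bench, unmeasured and different each time: the gap under the foot starts at 4 to 9 mm.
- bubble (a joint): position of the white bubble (28 mm long) in the level, in m along the plate's x: 0 is midway between the two black rings (33 mm apart), positive towards the hinge. It floats to the higher end, 18 mm per degree, to stops at +-0.030; it starts at +0.030 as the foot is low, and lags by about a second. Once it is off its stop, 1 mm of wedge moves it about 1 mm towards negative.
- level_mid (a point): top of the clear tube of the spirit level, midway between its two black rings; the level is a dark steel block 130 x 34 mm lying along the plate's x
- packer: flat packer bar of the same steel and with the same head as the wedge (head 24 x 30 x 34 mm) but with a flat blade, 12 mm thick and 42 mm wide, instead of a taper; not to be used. Origin under the head, blade along +x to 102 mm (leave alone)
- spare_roller: loose grooved steel roller, 60 mm across, 32 mm high (leave alone)
- grease_can: closed grey can, 60 mm across, 90 mm high (leave alone)
- flat_shim: flat steel shim 70 x 40 x 6 mm (leave alone)
- bolt: hexagon bolt standing on its head, 45 mm high (leave alone)
Things that resemble listed ones, but are neither listed nor needed, are in the scene too. Leave any brown or pink look-alike of the wedge alone.

How it is judged:
By the outcome, as a careful person would: the job done as asked, in the order asked, and still so for the second after the job is handed in, with the robot touching nothing.
It also fails if it takes over 72 s, if anything falls off the work surface, if the arm or the gripper's body presses on something with over 40 N, if the wrist force passes 120 N, or if a joint passes its speed limit or range.

ROBOT

A 6-joint arm with a two-finger parallel gripper is mounted at the origin on the work surface. World frame = base frame: x ahead of the robot, y to its left, z up, the work surface at z = 0. Lengths are in mm, angles in rad, forces in N, time in s.
With the tool pointing down it reaches from about 350 to 775 mm from the base axis. Payload 7.3 kg.
Tool frame: the origin (TCP) lies midway between the tips of the shut fingers; the grasp point (between the pads) lies 19 mm behind it (grasp_offset is the z of the grasp point in the tool frame, in mm); z points along the fingers, y is the direction in which the jaws open and shut (so a half turn about z gives the same grasp; the last joint's range is limited). The gripper opens to 92 mm and grips with 3 to 60 N. Pads are 19 mm wide; open, the fingers measure 130 mm over their backs; the gripper's body (75 mm by 190 mm) begins 47 mm behind the grasp point.
Start: joints at [1.063, 0.342, 1.524, -0, 1.275, -0.146], TCP at [185.815, 491.037, 226.741] pointing down, gripper open.
Joint ranges: [-2.53, 2.53], [-0.77, 2.02], [0.04, 2.7], [-1, 4.14], [0.28, 2.66], [-3.11, 3.11]. Speed limits (rad/s): [2.57, 2.57, 3.14, 3.14, 3.14, 3.14].

INTERFACE

Orientations are given as [roll, pitch, yaw] about the fixed x, y, z axes, in that order (R = Rz(yaw) Ry(pitch) Rx(roll)).
In Python, from plant import get_obs, capture, camera_model, close_job, boxes_of, regions_of, place_of, grasp_offset gives the robot as it stands. The module is installed in compiled form; this text tells all that it offers.
- The arm moves only by the tool send_rows, never from a script. Its argument "targets" is a list that holds one entry, the list of rows, each a list of 7 numbers: the turn, a rotation vector about the tool's x, y, z in degrees, then the shift along the tool's x, y, z in mm, then the closure, from -1 (fully open) to 1 (shut). A call has 1 to 5 rows; each row is the pose to reach, as a shift and turn from the pose commanded when the call began, along the tool's axes at that moment; what a row does not reach only later rows make up. A row lasts 1/12 s, in which the tool goes at most 41.7 mm and 7.16 degrees, less where a joint would pass 70% of its speed; a pose out of reach is approached as far as the arm can. A call with a gripper value outside its range is refused whole. The fingers move at their own pace and stop on an object; the grip force is fixed at half the most. Time passes only in rows, so rows that repeat a pose let the fingers close. It gives the time, the measured TCP pose, the force and the opening at its end, in the units of the state.
- get_obs(): the state, without advancing time (a new reading comes with each control period).
- capture(name): name is "scene" or "top" or "wrist"; returns the picture (420x560x3 uint8, red, green, blue); there is no depth.
- camera_model(name): a dict with "K" (3x3 intrinsics, pixels), "k1" (the pictures are not rectified: a ray, as slopes to the right and down, at radius r is drawn at 1 + k1 r^2 times it, then the intrinsics apply), "world_to_cam" (4x4, takes a point from world to camera coordinates). Camera axes: x right, y up, looking along -z (the intrinsics and any distortion apply to the point x, -y, -z); pixel columns grow to the right and rows downward; lengths in mm; the calibration is good to about 2 mm. A picture is of the moment at which its call begins: read the wrist's pose just before it. camera_model takes no time and is no camera call; for the wrist camera it gives the pose at the moment of the call.
- close_job(): hands the job in, once; it reports no verdict.
Trained networks look in the newest picture that a camera, given by its name, has taken for a name from the list of things; names that differ only in an ending like _2 or _b are one class to them, and where a whole thing is asked for, a point or a joint stands for the part that bears it (a point fixed in the world has none). Each returns a list of dicts, best first, with "conf" (0 to 1); they miss things now and then, are a little off and sometimes report something else, mostly with a low value. They report only what shows in the picture. A call takes as long as a camera call. They do not tell look-alikes from the thing itself.
- boxes_of(label, camera): "location" ([row, column] in pixels, amid what is visible of it).
- regions_of(label, camera): "region" (420x560 bool, what is visible of it) and "location" ([row, column] in pixels, amid what is visible of it).
- place_of(label, camera): "location" ([row, column] in pixels: a listed point, or the origin of a listed thing).
The state is a dict: "time": time; "joint_positions": joint angles; "dq": joint speeds; "tau": joint torques, N m; "tool_pos": TCP position; "tcp_rot": TCP orientation; "contact_force": force on the tool from outside, world axes, zero at the start; "moment": the same for the moment, N m; "grip_width": finger opening in mm.
Only numpy, scipy, OpenCV 4.12 (cv2) and the standard library are available. Lean on these libraries where they do the work, as an engineer would, in place of code of your own. Each camera call takes 0.05 s, during which the arm holds its last target.

## Working session

There is one attempt and no reset: what is moved stays moved. The work goes in short steps, Python scripts to look and compute and a tool call to move; the robot and the scene stay as the last step left them, time stands still between calls to the robot, and variables do not carry over. Pictures are saved under pics/ and viewed, and the job is handed in when it is done.

Besides the shell and the picture viewer there is one more tool, called after ">>>" as a command line: name --argument value ..., lists and objects as JSON in quotes. send_rows: Moves the arm, as the interface text tells. Its arguments: {"type":"object","properties":{"targets":{"type":"array","items":{"type":"array","items":{"type":"array","items":{"type":"number"}}}}},"required":["targets"]}

```bash
mkdir -p pics; ls
cat > h.py <<'E'
import numpy as np, cv2
from plant import *
def save(img,n,crop=None,scale=1):
    if crop: r0,r1,c0,c1=crop; img=img[r0:r1,c0:c1]
    if scale!=1: img=cv2.resize(img,None,fx=scale,fy=scale,interpolation=cv2.INTER_CUBIC)
    cv2.imwrite('pics/'+n,img[:,:,::-1])
def ray(cm,rc):
    K=np.array(cm['K']);k1=cm['k1'];M=np.array(cm['world_to_cam'])
    u=(rc[1]-K[0,2])/K[0,0];v=(rc[0]-K[1,2])/K[1,1]
    rd=np.hypot(u,v);r=rd
    for _ in range(30): r=rd/(1+k1*r*r)
    s=r/rd if rd>0 else 1
    d=np.array([u*s,-v*s,-1.]);R=M[:3,:3]
    return -R.T@M[:3,3], R.T@d
def px2z(cm,rc,z):
    o,d=ray(cm,rc); return o+d*(z-o[2])/d[2]
def w2px(cm,p):
    K=np.array(cm['K']);M=np.array(cm['world_to_cam'])
    c=M[:3,:3]@np.array(p,float)+M[:3,3]; x=c[0]/-c[2];y=-c[1]/-c[2]
    f=1+cm['k1']*(x*x+y*y)
    return np.array([K[1,1]*y*f+K[1,2],K[0,0]*x*f+K[0,2]])
E
python3 - <<'E'
from h import *
print(get_obs()); print(grasp_offset)
for n in ['scene','top','wrist']:
    save(capture(n),n+'0.png')
    print(n,camera_model(n))
    for l in ['wedge','plate','unit','foot','bubble','level_mid','packer']:
        try: print(l,[(np.round(d['location'],1).tolist(),round(float(d['conf']),2)) for d in place_of(l,n)][:4])
        except Exception as e: print(l,e)
E
```

```text
pics
{'time': 0.0, 'joint_positions': array([ 1.06298224e+00,  3.42699023e-01,  1.52501719e+00,  1.05725681e-06,
        1.27541444e+00, -1.46013320e-01]), 'dq': array([ 9.75266657e-04, -1.65824849e-03, -7.42610385e-05, -1.11643968e-03,
        7.38492572e-04,  2.65374639e-04]), 'tau': array([ 1.17484367e-03, -4.31249464e+01, -2.44212914e+01,  7.18196877e-02,
        5.59981016e-02, -1.49091438e-04]), 'tool_pos': array([185.61107779, 490.65306169, 226.05721271]), 'tcp_rot': array([-3.14007116e+00, -2.24772091e-04,  2.77979140e+00]), 'contact_force': array([-0.79421499, -0.10197671, -0.73025918]), 'moment': array([-0.01565228,  0.00572685, -0.02446577]), 'grip_width': 91.5443754883379}
-18.8
scene {'K': array([[486.53316536,   0.        , 277.34904781],
       [  0.        , 486.53316536, 207.504251  ],
       [  0.        ,   0.        ,   1.        ]]), 'k1': -0.1474089518574241, 'world_to_cam': array([[ 6.43918418e-01,  7.65087490e-01,  3.19422146e-03,
        -4.07802823e+02],
       [-5.29627260e-01,  4.42727997e-01,  7.23523936e-01,
         1.76234089e+02],
       [ 5.52144941e
[... 1517 characters left out ...]
rray([[343.17423324,   0.        , 280.58094614],
       [  0.        , 343.17423324, 210.34869104],
       [  0.        ,   0.        ,   1.        ]]), 'k1': -0.06844149922338467, 'world_to_cam': array([[ 3.54292395e-01,  9.35134687e-01,  1.28562395e-04,
        -5.23874352e+02],
       [-9.01852419e-01,  3.41719161e-01, -2.64367602e-01,
         3.18871811e+01],
       [-2.47263247e-01,  9.35474864e-02,  9.64421980e-01,
        -3.89462298e+02],
       [ 0.00000000e+00,  0.00000000e+00,  0.00000000e+00,
         1.00000000e+00]])}
wedge []
plate []
unit []
foot []
bubble it knows: bolt, flat_shim, foot, grease_can, level_mid, packer, plate, spare_roller, unit, wedge
level_mid []
packer []
```

View pics/scene0.png

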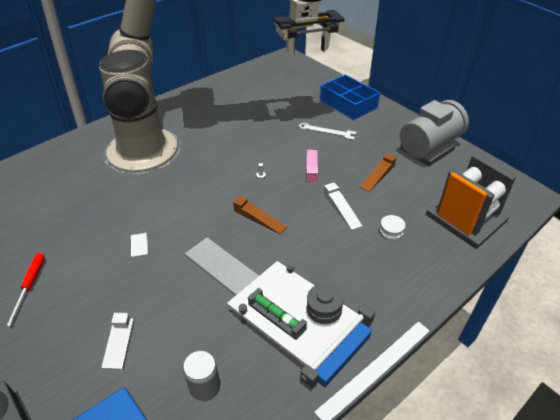

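View pics/top0.png

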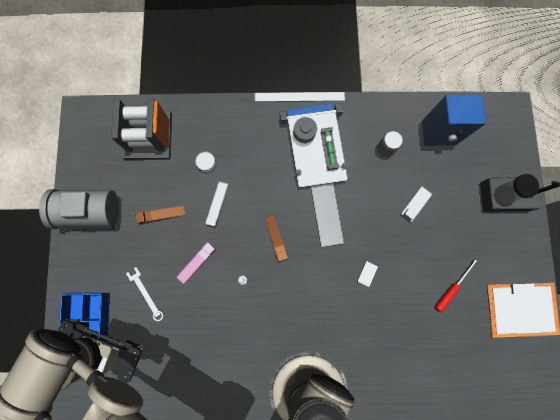

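View pics/wrist0.png

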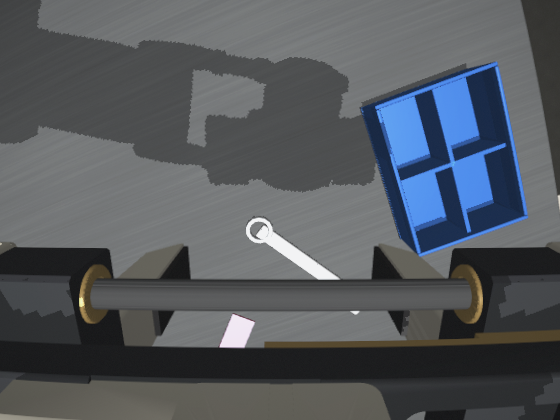

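Candidates for the wedge (scene px row,col): grey narrow bar (205,342), grey wide bar with head (342,118) which looks like the packer, brown (215,260) and (172,378), and pink (165,312). By description I choose the grey narrow one, top px (204,216). Next is a close crop to check it.

Run:
```python
from h import *
s=capture('scene'); t=capture('top')
a=cv2.resize(s[170:240,310:380],(390,390),interpolation=cv2.INTER_CUBIC)
b=cv2.resize(t[170:240,180:250],(390,390),interpolation=cv2.INTER_CUBIC)
save(np.hstack([a,b]),'wcrop.png')
a=cv2.resize(s[300:380,80:160],(390,390),interpolation=cv2.INTER_CUBIC)
b=cv2.resize(t[90:250,260:420],(390,390),interpolation=cv2.INTER_CUBIC)
save(np.hstack([a,b]),'pcrop.png')
ct=camera_model('top')
for l in ['wedge','unit','foot']:
  for n in ['scene','top']:
    for d in regions_of(l,n) if l!='foot' else place_of(l,n):
        c=camera_model(n)
        print(l,n,round(d['conf'],2),np.round(d['location'],1),np.round(px2z(c,d['location'],10 if l!='foot' else 12)[:2],1))
```

```text
wedge scene 0.81 [205.9 340.2] [564.  269.6]
wedge scene 0.65 [171.6 381.1] [539.7 458. ]
wedge scene 0.59 [169.1 311.5] [407.2 314.9]
wedge scene 0.58 [215.4 256.6] [453.4  83.2]
wedge scene 0.32 [312.8 297.5] [736.6 -31.8]
wedge top 0.88 [264.6 195.8] [380.6 334.1]
wedge top 0.87 [205.3 217.5] [564.2 268.7]
wedge top 0.71 [206.  414.2] [ 551.9 -354.5]
wedge top 0.66 [239.8 275.2] [452.6  89.5]
wedge top 0.58 [216.4 155.4] [532.1 462.8]
unit scene 0.64 [320.4 307.4] [763.9 -28.6]
unit top 0.9 [142.7 317.7] [765.6 -54.2]
foot scene 0.94 [289.7 257.3] [636.6 -59.8]
foot top 0.67 [179.9 321.1] [640.8 -60.1]
```

View pics/wcrop.png

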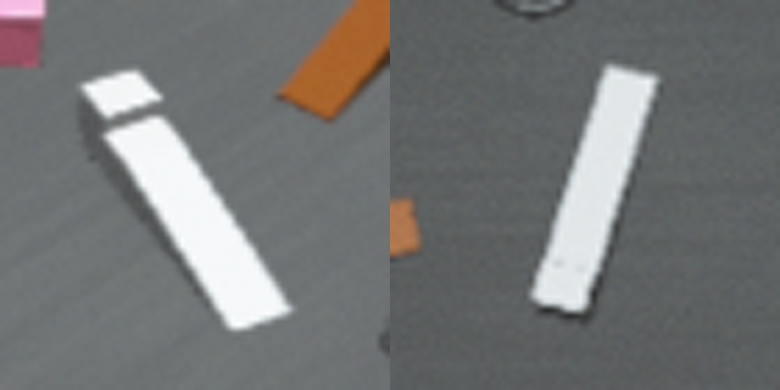

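View pics/pcrop.png

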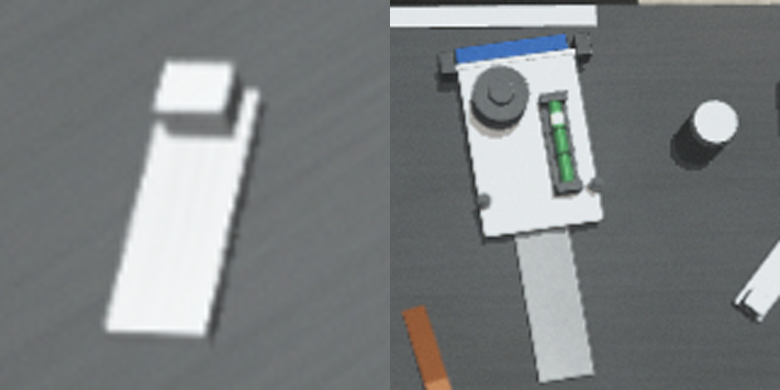

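The left crop shows a single-width bar that tapers away from a head, with no step in width at the head, so it is the wedge (head at the robot side, scene (188,332)). The bar at scene (342,118) has a blade wider than its head, so it is the packer. Next I fit the poses.

```bash
cat >> h.py <<'E'
from scipy.optimize import minimize
def wedge_hulls(x,y,yaw,z0):
    c,s=np.cos(yaw),np.sin(yaw)
    def pts(prof):
        return [np.array([x+c*px-s*py,y+s*px+c*py,z0+pz]) for px,pz in prof for py in(-15,15)]
    return [pts([(-12,0),(12,0),(12,34),(-12,34)]),pts([(12,0),(32,0),(32,22.5),(12,22.5)]),pts([(32,0),(32,22.5),(132,2.5),(132,0)])]
def render(cm,hulls,crop,S=4):
    r0,r1,c0,c1=crop; m=np.zeros(((r1-r0)*S,(c1-c0)*S),np.uint8)
    for h in hulls:
        q=np.array([w2px(cm,p) for p in h]); q=np.stack([(q[:,1]+.5-c0)*S*16,(q[:,0]+.5-r0)*S*16],1)
        cv2.fillConvexPoly(m,cv2.convexHull(np.round(q).astype(np.int32)),1,shift=4)
    return cv2.resize(m.astype(np.float32),(c1-c0,r1-r0),interpolation=cv2.INTER_AREA)
E
python3 - <<'E'
from h import *
cs,ct=camera_model('scene'),camera_model('top')
s,t=capture('scene'),capture('top')
def seg(img,crop,hint=None):
    r0,r1,c0,c1=crop; im=img[r0:r1,c0:c1].astype(float)
    return im
cropT=(170,240,195,240); cropS=(175,240,315,372)
gt=t[cropT[0]:cropT[1],cropT[2]:cropT[3]].astype(float); 
bg=np.median(gt.reshape(-1,3),0); print(bg)
# top: white top area
sat=lambda g:(g.max(2)-g.min(2))
mt=np.clip((gt.mean(2)-bg.mean())/(225-bg.mean()),0,1)*(sat(gt)<40)
print(mt.sum())
# top surface only polygon (union); side faces dark ~ ignore: use full model in top
def f(p):
    x,y,yaw=p[0],p[1],p[2]
    m=render(ct,wedge_hulls(x,y,yaw,0),cropT)
    return ((m-mt)**2).sum()
best=None
for yaw in np.radians([-25,-15,-5,5]):
  for xx in (500,515):
    r=minimize(f,[xx,285,yaw],method='Nelder-Mead',options=dict(initial_simplex=[[xx,285,yaw],[xx+15,285,yaw],[xx,297,yaw],[xx,285,yaw+.15]]))
    if best is None or r.fun<best.fun: best=r
print(best.x,np.degrees(best.x[2]),best.fun)
for d in [d for d in place_of('wedge','scene')+place_of('wedge','top')][:3]: pass
p=best.x
for n,c,img,crop in (('t',ct,t,(170,240,180,250)),('s',cs,s,(170,240,310,380))):
    r0,r1,c0,c1=crop
    o=cv2.resize(img[r0:r1,c0:c1],None,fx=5.5,fy=5.5,interpolation=cv2.INTER_CUBIC)
    m=render(c,wedge_hulls(p[0],p[1],p[2],0),crop); m=cv2.resize(m,(o.shape[1],o.shape[0]))
    cn,_=cv2.findContours((m>.5).astype(np.uint8),cv2.RETR_EXTERNAL,cv2.CHAIN_APPROX_NONE); o=o.copy(); cv2.drawContours(o,cn,-1,(255,0,0),1)
    globals()['o'+n]=o
save(np.hstack([ot,os]),'fit1.png')
# cam pose in tool frame
from scipy.spatial.transform import Rotation as Ro
cw=camera_model('wrist'); M=cw['world_to_cam']; ob=get_obs()
R=Ro.from_euler('xyz',ob['tcp_rot']).as_matrix()
print('cam in tool',R.T@(-M[:3,:3].T@M[:3,3]-ob['tool_pos']), 'look',R.T@M[:3,:3].T@[0,0,-1],'right',R.T@M[:3,:3].T@[1,0,0])
print('tool x,y',R[:,0],R[:,1])
E
```

```text
[94. 98. 98.]
441.5194805194805
[ 5.15334338e+02  2.89162551e+02 -2.80489417e-01] -16.070859776039654 26.57897880123123
cam in tool [  71.99328844   -1.14937855 -157.36413909] look [-2.64367570e-01 -3.89733221e-05  9.64421996e-01] right [-3.32576180e-04  9.99999943e-01 -5.07547907e-05]
tool x,y [-9.35252336e-01  3.53981734e-01  4.50541388e-06] [3.53981734e-01 9.35252335e-01 4.77587138e-05]
```

View pics/fit1.png

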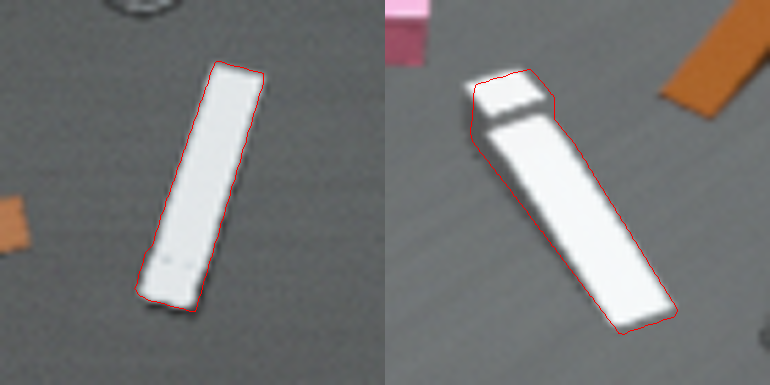

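```bash
cat >> h.py <<'E'
from scipy.spatial.transform import Rotation as Ro
def plan(target,yawdeg,ncalls=1,ob=None,pos=None,yaw=None):
    """tool-down; prints per call: turn about tool z (deg), shift in the tool frame at that call start"""
    ob=ob or get_obs(); p=np.array(ob['tool_pos'] if pos is None else pos,float)
    R=Ro.from_euler('xyz',ob['tcp_rot'])
    y=np.degrees(ob['tcp_rot'][2]) if yaw is None else yaw
    Rt=Ro.from_euler('xyz',[np.pi,0,np.radians(yawdeg)])
    rv=(R.inv()*Rt).as_rotvec(degrees=True)
    if rv[2]<-90: rv=rv+360*np.array([0,0,1.])
    print('rotvec',np.round(rv,2))
    for i in range(ncalls):
        d=(np.array(target)-p)/ncalls; Ri=R*Ro.from_rotvec(rv*i/ncalls,degrees=True)
        print('call',i,'turn',np.round(rv/ncalls,2),'shift',np.round(Ri.inv().apply(d),1))
E
python3 - <<'E'
from h import *
plan([515,289,150],-16,5)
E
```

```text
rotvec [ -0.    -0.   175.27]
call 0 turn [-0.   -0.   35.05] shift [-75.9 -14.5  15.3]
call 1 turn [-0.   -0.   35.05] shift [-70.4  31.7  15.3]
call 2 turn [-0.   -0.   35.05] shift [-39.4  66.4  15.3]
call 3 turn [-0.   -0.   35.05] shift [ 5.9 77.  15.3]
call 4 turn [-0.   -0.   35.05] shift [49.  59.7 15.3]
```

>>> send_rows --targets '[[[0, 0, 7, -15, -3, 3, -1], [0, 0, 14, -30, -6, 6, -1], [0, 0, 21, -45, -9, 9, -1], [0, 0, 28, -60, -12, 12, -1], [0, 0, 35, -76, -14.5, 15, -1]]]'

```text
time: 2.07
tool_pos: [252.2, 450.2, 211.6]
tcp_rot: [3.141, -0.0, 2.163]
contact_force: [0.7, -0.3, -0.2]
grip_width: 91.9
```

>>> send_rows --targets '[[[0, 0, 7, -14, 6, 3, -1], [0, 0, 14, -28, 12.5, 6, -1], [0, 0, 21, -42, 19, 9, -1], [0, 0, 28, -56, 25, 12, -1], [0, 0, 35, -70.5, 31.5, 15, -1]]]'

```text
time: 2.48
tool_pos: [318.0, 409.6, 196.6]
tcp_rot: [3.142, -0.0, 1.552]
contact_force: [1.2, 0.7, 0.1]
grip_width: 91.9
```

>>> send_rows --targets '[[[0, 0, 7, -8, 13, 3, -1], [0, 0, 14, -16, 26.5, 6, -1], [0, 0, 21, -23.5, 40, 9, -1], [0, 0, 28, -31.5, 53, 12, -1], [0, 0, 35, -39.5, 66.5, 15, -1]]]'

```text
time: 2.9
tool_pos: [384.1, 369.3, 181.6]
tcp_rot: [-3.142, -0.0, 0.941]
contact_force: [-0.1, -0.2, 0.1]
grip_width: 91.9
```

>>> send_rows --targets '[[[0, 0, 7, 1, 15.5, 3, -1], [0, 0, 14, 2, 31, 6, -1], [0, 0, 21, 3.5, 46, 9, -1], [0, 0, 28, 5, 62, 12, -1], [0, 0, 35, 6, 77, 15, -1]]]'

```text
time: 3.32
tool_pos: [450.3, 329.2, 166.6]
tcp_rot: [-3.142, -0.0, 0.33]
contact_force: [-0.4, 0.4, -0.8]
grip_width: 91.9
```

>>> send_rows --targets '[[[0, 0, 7, 10, 12, 3, -1], [0, 0, 14, 20, 24, 6, -1], [0, 0, 21, 29.5, 36, 9, -1], [0, 0, 28, 39, 48, 12, -1], [0, 0, 35, 49, 59.5, 15, -1]]]'

```text
time: 3.73
tool_pos: [516.0, 289.1, 151.5]
tcp_rot: [3.142, 0.0, -0.281]
contact_force: [0.5, -0.4, -0.2]
grip_width: 91.8
```

Run:
```python
from h import *
ob=get_obs(); cw=camera_model('wrist'); w=capture('wrist')
print(ob['tool_pos'],ob['tcp_rot'],[(np.round(d['location'],1),round(d['conf'],2)) for d in place_of('wedge','wrist')])
o=w.copy()
for h in wedge_hulls(515.3,289.2,-.2805,0):
    q=np.array([w2px(cw,p) for p in h]); cv2.polylines(o,[cv2.convexHull(np.round(q[:,::-1]).astype(np.int32))],True,(255,0,0),1)
save(o,'w1.png')
```

```text
[515.98740525 289.10796192 151.51174006] [ 3.14156172e+00  1.19350206e-04 -2.80677193e-01] [(array([282.1, 301. ]), 0.98), (array([243.4, 524.8]), 0.74), (array([241.5,  71.9]), 0.7), (array([203.6, 284. ]), 0.65)]
```

View pics/w1.png

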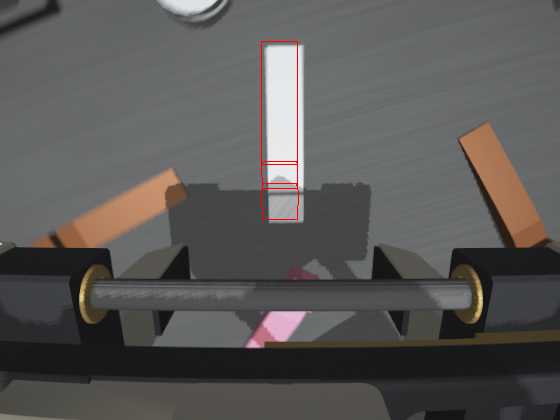

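The picture shows the wedge at cols 266-304, rows 44-222, about 5 px to the right of and 3 px below my overlay. The brown bars at (180,180) and (490,180) and the pink one at (310,290) are clear of the fingers. I refine with edges.

Run:
```python
from h import *
cw=camera_model('wrist'); w=capture('wrist'); g=w.mean(2)
def edge(v):
    d=np.gradient(cv2.GaussianBlur(v.reshape(1,-1).astype(np.float32),(0,0),1).ravel()); return d
for r in (60,80,100,120,140,160,200,212):
    d=edge(g[r,240:330]); a=d[:45].argmax()
    b=45+d[45:].argmin(); print(r,240+a,240+b, np.round(d[[a,b]],1))
for c in (275,284,293):
    d=edge(g[20:240,c]); print(c,20+d[:60].argmax(), 20+150+np.argmin(d[150:]),np.round(g[180:232:2,c]))
crop=(25,170,240,330)
gt=g[crop[0]:crop[1],crop[2]:crop[3]]; mt=np.clip((gt-100)/(225-100),0,1)
def f(p): 
    m=render(cw,wedge_hulls(p[0],p[1],p[2],0),crop,6); return ((m-mt)**2).sum()
r=minimize(f,[513,285,-.28],method='Nelder-Mead',options=dict(initial_simplex=[[513,285,-.28],[518,285,-.28],[513,290,-.28],[513,285,-.2]]))
print(r.x,np.degrees(r.x[2]),r.fun)
o=w.copy()
for h in wedge_hulls(*r.x,0):
    q=np.array([w2px(cw,p) for p in h]); cv2.polylines(o,[cv2.convexHull(np.round(q[:,::-1]).astype(np.int32))],True,(255,0,0),1)
save(o,'w2.png',(20,240,180,390),3)
```

```text
60 263 300 [ 38.3 -37.1]
80 264 300 [ 40.  -37.8]
100 264 300 [ 38.3 -39.1]
120 265 301 [ 38.1 -38.7]
140 265 301 [ 38.8 -39.7]
160 265 301 [ 39.  -38.3]
200 267 302 [ 33.4 -28.7]
212 267 302 [ 31.9 -31. ]
275 48 225 [177. 177. 176. 176. 176. 176. 175. 167.  75. 124. 174. 179. 175. 173.
 172. 172. 172. 173. 173. 167. 165. 162. 159.  70.  70.  69.]
284 48 194 [177. 177. 177. 176. 176. 175. 176. 161.  76. 141. 177. 177. 174. 170.
 165. 168. 168. 170. 168. 168. 166. 161. 151.  69.  70.  71.]
293 48 224 [233. 234. 179. 176. 176. 176. 176. 155.  76. 151. 172. 174. 172. 171.
 167. 166. 168. 171. 170. 167. 166. 170. 152.  69.  70.  70.]
[ 5.09703023e+02  2.85834187e+02 -2.57122342e-01] -14.732024996196195 52.772970266329224
```

View pics/w2.png

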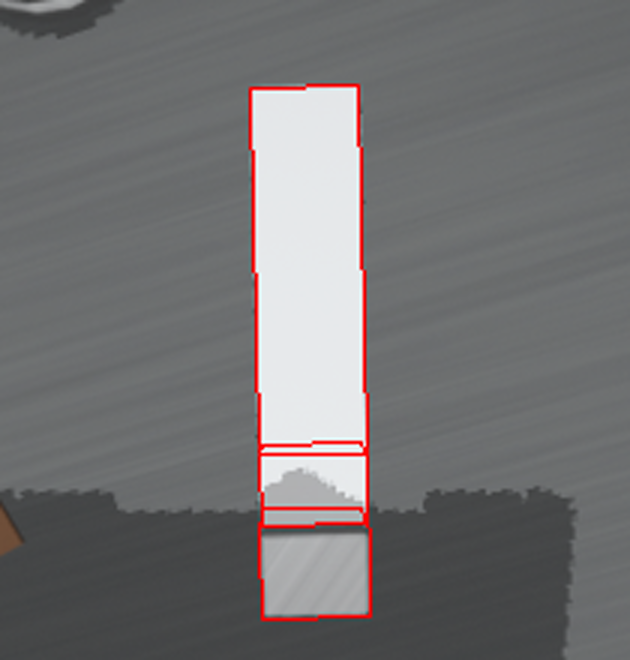

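Run:
```python
from h import *
plan([509.7,285.8,40],-14.73,1)
```

```text
rotvec [ 0.02  0.04 -0.97]
call 0 turn [ 0.02  0.04 -0.97] shift [ -4.9   4.7 111.3]
```

>>> send_rows --targets '[[[0, 0, -1, -5, 4.7, 25, -0.3], [0, 0, -1, -5, 4.7, 55, -0.3], [0, 0, -1, -5, 4.7, 85, -0.3], [0, 0, -1, -5, 4.7, 111, -0.3], [0, 0, -1, -5, 4.7, 111, -0.3]]]'

```text
time: 4.3
tool_pos: [505.2, 285.7, 36.1]
tcp_rot: [3.136, 0.008, -0.254]
contact_force: [-1.1, -1.1, -0.7]
grip_width: 63.3
```

Run:
```python
from h import *
ob=get_obs(); print(ob['tool_pos'],ob['tcp_rot'],ob['grip_width'],ob['dq'])
plan([509.7,285.8,4],-14.73,1)
cw=camera_model('wrist'); w=capture('wrist'); o=w.copy()
for h in wedge_hulls(509.7,285.8,-.2571,0):
    q=np.array([w2px(cw,p) for p in h]); cv2.polylines(o,[cv2.convexHull(np.round(q[:,::-1]).astype(np.int32))],True,(255,0,0),1)
save(o,'w3.png')
```

```text
[505.23972388 285.7347663   36.08848731] [ 3.13615754  0.0078484  -0.25356062] 63.26691751739817 [-0.00031817 -0.0623285  -0.06758393 -0.00106243  0.09407218  0.00989277]
rotvec [0.31 0.45 0.2 ]
call 0 turn [0.31 0.45 0.2 ] shift [ 4.6 -1.4 32. ]
```

View pics/w3.png

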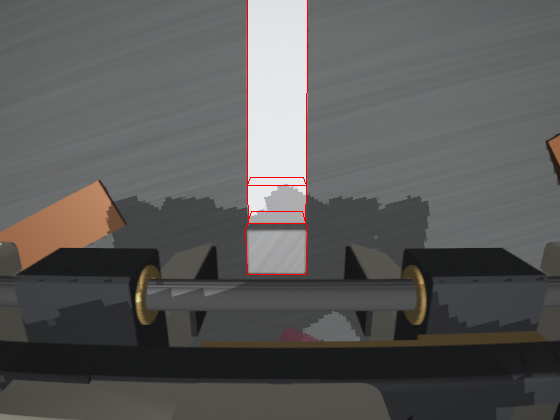

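The overlay lies on the wedge (head at rows 212-274, cols 247-307), between the fingers. The arm was still settling.

>>> send_rows --targets '[[[0, 0, 0, 0, 0, 0, -0.3], [0, 0, 0, 0, 0, 0, -0.3]]]'

```text
time: 4.52
tool_pos: [510.3, 287.3, 42.9]
tcp_rot: [-3.139, -0.003, -0.256]
contact_force: [0.2, 1.3, -0.1]
grip_width: 59.9
```

Run:
```python
from h import *
ob=get_obs(); print(ob['tool_pos'],ob['tcp_rot'],ob['grip_width'],ob['dq'])
plan([509.7,285.8,4],-14.73,1)
```

```text
[510.33557553 287.34139702  42.86384571] [-3.13934894e+00 -2.78642004e-03 -2.55628442e-01] 59.88284303182459 [-0.00334704 -0.00750501 -0.00253387 -0.00135937 -0.00580361  0.0030281 ]
rotvec [-0.13 -0.16  0.08]
call 0 turn [-0.13 -0.16  0.08] shift [-0.3  1.7 38.9]
```

>>> send_rows --targets '[[[0, 0, 0, 0, 1, 10, -0.3], [0, 0, 0, 0, 1, 20, -0.3], [0, 0, 0, 0, 1, 28, -0.3], [0, 0, 0, 0, 1, 33, -0.3], [0, 0, 0, 0, 1, 35, -0.3]]]'

```text
time: 4.93
tool_pos: [508.3, 285.2, 4.4]
tcp_rot: [3.14, 0.002, -0.257]
contact_force: [-0.9, -0.1, 0.1]
grip_width: 59.9
```

>>> send_rows --targets '[[[0, 0, 0, 0, 0, 0, -0.3], [0, 0, 0, 0, 0, 0, -0.3]]]'

```text
time: 5.1
tool_pos: [509.1, 285.5, 5.6]
tcp_rot: [3.142, 0.0, -0.257]
contact_force: [-0.4, 1.0, -0.0]
grip_width: 59.6
```

>>> send_rows --targets '[[[0, 0, 0, 0, 0, 0, 1], [0, 0, 0, 0, 0, 0, 1], [0, 0, 0, 0, 0, 0, 1], [0, 0, 0, 0, 0, 0, 1], [0, 0, 0, 0, 0, 0, 1]]]'

```text
time: 5.52
tool_pos: [509.1, 285.6, 5.9]
tcp_rot: [-3.141, -0.0, -0.257]
contact_force: [-0.1, 2.3, 0.6]
grip_width: 30.7
```

>>> send_rows --targets '[[[0, 0, 0, 0, 0, 0, 1], [0, 0, 0, 0, 0, 0, 1], [0, 0, 0, 0, 0, 0, 1]]]'

```text
time: 5.77
tool_pos: [509.2, 285.6, 5.9]
tcp_rot: [-3.141, -0.0, -0.257]
contact_force: [-0.6, 0.9, 1.4]
grip_width: 29.8
```

>>> send_rows --targets '[[[0, 0, 0, 0, 0, -10, 1], [0, 0, 0, 0, 0, -30, 1], [0, 0, 0, 0, 0, -55, 1], [0, 0, 0, 0, 0, -80, 1], [0, 0, 0, 0, 0, -100, 1]]]'

```text
time: 6.18
tool_pos: [509.0, 285.5, 107.7]
tcp_rot: [-3.141, -0.0, -0.257]
contact_force: [1.6, 0.8, -1.7]
grip_width: 30.0
```

Run:
```python
from h import *
ob=get_obs(); print(ob['tool_pos'],ob['grip_width'],ob['contact_force'])
s,t=capture('scene'),capture('top')
a=cv2.resize(s[225:385,175:385],(790,602),interpolation=cv2.INTER_CUBIC); save(a,'ps.png')
a=cv2.resize(t[90:255,260:380],(436,600),interpolation=cv2.INTER_CUBIC); save(a,'pt.png')
for l in ['plate','unit','foot','level_mid']:
  for n in ['scene','top']:
    for d in place_of(l,n): print(l,n,round(d['conf'],2),np.round(d['location'],1),np.round(px2z(camera_model(n),d['location'],{'plate':28,'unit':0,'foot':12,'level_mid':60}[l])[:2],1))
```

```text
[509.00577694 285.4596165  107.70458157] 29.963140488050012 [ 1.5597969   0.82978223 -1.71801755]
plate scene 0.77 [284.3 259.6] [638.1 -54.1]
plate top 0.86 [181.6 323.5] [631.2 -65.3]
unit scene 0.77 [295.5 255.4] [639.  -67.4]
unit top 0.73 [182.  317.8] [637.  -50.9]
foot scene 0.96 [293.6 256. ] [643.  -68.5]
foot top 0.66 [181.4 322.9] [635.8 -65.7]
level_mid scene 0.68 [309.8 276.2] [728.3 -83.1]
level_mid top 0.63 [145.8 330.8] [737.5 -88.2]
```

View pics/ps.png

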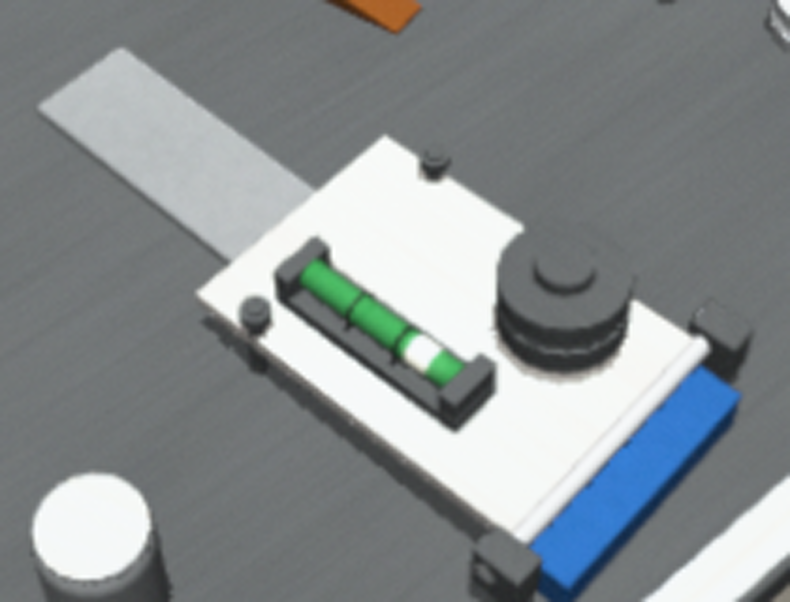

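View pics/pt.png

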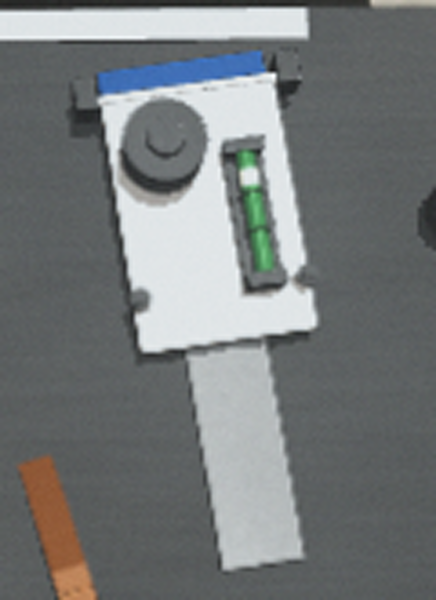

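The plate's near edge runs in the top view from px (187,299) to (180,347), and the strip's near end from (247,321) to (243,344). The bubble is at its hinge-side stop.

Run:
```python
from h import *
ct,cs=camera_model('top'),camera_model('scene')
T=lambda u,v:(90+v/3.636-.5+.13,260+u/3.633-.5+.13)
S=lambda u,v:(225+v/3.762-.37,175+u/3.762-.37)
def P(c,rc,z): return np.round(px2z(c,rc,z)[:2],1)
print('strip near corners top',P(ct,T(222,571),6),P(ct,T(304,556),6))
print('strip near corners scene',P(cs,S(122,47),6),P(cs,S(40,107),6))
print('strip at edge: top',P(ct,T(186,352),6),P(ct,T(267,338),6))
print('plate near top',P(ct,T(143,353),34),P(ct,T(317,326),34))
print('plate near scene',P(cs,S(386,136),34),P(cs,S(197,293),34))
print('plate far top',P(ct,T(102,100),42),P(ct,T(275,73),42))
```

```text
strip near corners top [429.  -51.7] [ 440.5 -122.8]
strip near corners scene [432. -53.] [ 441.6 -121.6]
strip at edge: top [621.3 -27.3] [632.9 -99.2]
plate near top [614.5  12.7] [ 636.2 -138.3]
plate near scene [615.7  14.3] [ 635.5 -138.5]
plate far top [841.2  42.8] [ 865.  -111.2]
```

Run:
```python
from h import *
plan([478,-82,100],7.5,2)
plan([478,-82,100],7.5,3)
```

```text
rotvec [  0.05   0.11 -22.23]
call 0 turn [  0.03   0.06 -11.12] shift [ 31.9 181.5   2.4]
call 1 turn [  0.03   0.06 -11.12] shift [ -3.6 184.2   2.4]
rotvec [  0.05   0.11 -22.23]
call 0 turn [ 0.02  0.04 -7.41] shift [ 21.3 121.    1.6]
call 1 turn [ 0.02  0.04 -7.41] shift [  5.5 122.7   1.6]
call 2 turn [ 0.02  0.04 -7.41] shift [-10.4 122.4   1.6]
```

>>> send_rows --targets '[[[0, 0, -1, 3, 15, 0, 1], [0, 0, -2.5, 8, 42, 0, 1], [0, 0, -4, 12, 68, 0, 1], [0, 0, -6, 16.5, 94, 1, 1], [0, 0, -7.4, 21, 121, 1.6, 1]]]'

```text
time: 7.1
tool_pos: [498.1, 162.2, 103.6]
tcp_rot: [3.141, 0.001, -0.126]
contact_force: [0.6, -0.5, -2.7]
grip_width: 29.7
```

>>> send_rows --targets '[[[0, 0, -1.5, 1, 25, 0.5, 1], [0, 0, -3, 2, 49, 0.5, 1], [0, 0, -4.5, 3.5, 74, 1, 1], [0, 0, -6, 4.5, 98, 1, 1], [0, 0, -7.4, 5.5, 123, 1.6, 1]]]'

```text
time: 7.52
tool_pos: [488.0, 39.3, 102.2]
tcp_rot: [-3.142, 0.0, 0.003]
contact_force: [-0.1, 0.6, -2.4]
grip_width: 29.9
```

>>> send_rows --targets '[[[0, 0, -2, -2.5, 27, 0, 1], [0, 0, -4, -5, 55, 1, 1], [0, 0, -6, -7.5, 82, 1, 1], [0, 0, -7, -9.5, 107, 1, 1], [0, 0, -7.4, -10.4, 122.5, 1, 1]]]'

```text
time: 7.93
tool_pos: [477.7, -84.4, 101.2]
tcp_rot: [3.141, 0.0, 0.13]
contact_force: [0.1, -0.7, -2.7]
grip_width: 29.9
```

>>> send_rows --targets '[[[0, 0, 0, 0, 0, 0, 1], [0, 0, 0, 0, 0, 0, 1], [0, 0, 0, 0, 0, 0, 1], [0, 0, 0, 0, 0, 0, 1]]]'

```text
time: 8.27
tool_pos: [478.0, -81.1, 101.3]
tcp_rot: [-3.141, 0.0, 0.131]
contact_force: [0.2, 0.4, -2.7]
grip_width: 29.5
```

Run:
```python
from h import *
ob=get_obs(); print(ob['tool_pos'],ob['tcp_rot'],np.degrees(ob['tcp_rot'][2]),ob['grip_width'],ob['contact_force'])
cw=camera_model('wrist'); w=capture('wrist'); save(w,'w4raw.png'); np.save('w4.npy',w); np.savez('w4cam.npz',**cw)
save(w,'w4.png',None,1.4)
```

```text
[478.02961224 -81.13228732 101.33397783] [-3.14111856e+00  3.45534946e-04  1.31328526e-01] 7.524570290781494 29.541053945047725 [ 0.20088982  0.39704201 -2.74295504]
```

View pics/w4.png

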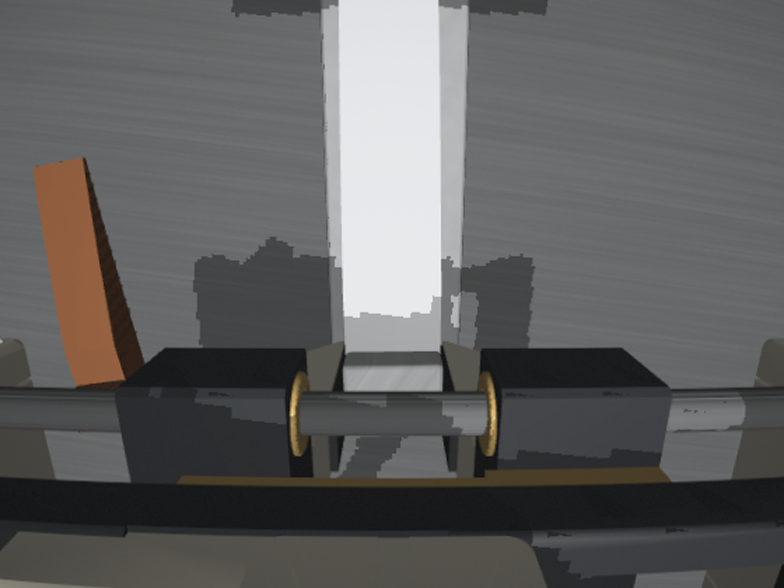

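The strip's edges show on both sides of the held wedge, on the left from (4,230) to (150,235) and on the right from (4,334) to (180,330). I use them for the strip's centre line and yaw.

Run:
```python
from h import *
w=np.load('w4.npy'); cw=dict(np.load('w4cam.npz')); cw['k1']=float(cw['k1'])
g=cv2.GaussianBlur(w.mean(2).astype(np.float32),(0,0),.8)
f=np.array([634,-61.3]); L=[];Rr=[]
for r in range(15,170,10):
    d=np.gradient(g[r]); a=222+np.argmax(np.abs(d[222:240])); b=322+np.argmax(np.abs(d[322:343]))
    pa,pb=px2z(cw,(r,a),6),px2z(cw,(r,b),6); L.append(pa[:2]);Rr.append(pb[:2]); print(r,a,b,np.round(d[[a,b]],1),end='; ')
L=np.array(L);Rr=np.array(Rr)
for A in (L,Rr):
    k=np.polyfit(A[:,0],A[:,1],1); res=A[:,1]-np.polyval(k,A[:,0]); ok=abs(res)<1.5; k=np.polyfit(A[ok,0],A[ok,1],1)
    print(); print('yaw',np.degrees(np.arctan(k[0])),'y at x=480',np.polyval(k,480),'y at 634',np.polyval(k,634),ok.sum())
# wedge axis in hand
for r in (40,80,120,160,200):
    d=np.gradient(g[r]); a=236+np.argmax(d[236:255]); b=306+np.argmax(np.abs(d[306:322])); print(r,a,b,end=' ')
```

```text
15 229 334 [ 21.5 -25.6]; 25 231 333 [ 25.1 -21.5]; 35 230 333 [ 27.2 -28.5]; 45 231 333 [ 21.  -24.7]; 55 231 332 [ 28.3 -21.5]; 65 231 332 [ 24.5 -24.3]; 75 231 332 [ 22.3 -20.6]; 85 232 332 [ 25.2 -23.6]; 95 232 332 [ 21.4 -24.1]; 105 232 331 [ 24.6 -21.4]; 115 233 331 [ 20.6 -26.6]; 125 233 331 [ 23.8 -24.4]; 135 233 330 [ 26.2 -23.9]; 145 233 330 [ 21.5 -28.1]; 155 234 330 [ 24.8 -22.2]; 165 234 329 [ 25.7 -23.4]; 
yaw 7.451679900183066 y at x=480 -46.69430888931787 y at 634 -26.551935773579473 16

yaw 7.655559953217607 y at x=480 -117.78340473159791 y at 634 -97.08340489186624 16
40 242 313 80 242 314 120 243 314 160 244 315 200 244 315
```

Run:
```python
from h import *
w=np.load('w4.npy'); cw=dict(np.load('w4cam.npz')); cw['k1']=float(cw['k1'])
g=cv2.GaussianBlur(w.mean(2).astype(np.float32),(0,0),.7)
z0=95.4
A=[];B=[]
pose=np.array([478,-81.1]); yaw=np.radians(7.52); ex=np.array([np.cos(yaw),np.sin(yaw)]); ey=np.array([-ex[1],ex[0]])
for r in range(20,215,12):
    d=np.gradient(g[r]); a=236+np.argmax(d[236:255]); b=306+np.argmax(np.abs(d[306:322]))
    def sub(i):
        y=np.abs(d[i-1:i+2]); return i+.5*(y[0]-y[2])/(y[0]-2*y[1]+y[2])
    for c,Q in((sub(a),A),(sub(b),B)):
        # intersect with ramp/neck top iteratively
        z=z0+15
        for _ in range(20):
            p=px2z(cw,(r,c),z); u=(p[:2]-pose)@ex; z=z0+(22.5 if u<32 else 22.5-(u-32)/5)
        Q.append([u,(p[:2]-pose)@ey])
A=np.array(A);B=np.array(B); print(np.round(A,1).tolist());print(np.round(B,1).tolist())
C=(A+B)/2; k=np.polyfit(C[:,0],C[:,1],1); print('slope deg',np.degrees(np.arctan(k[0])),'offset at 0',k[1])
```

```text
[[109.2, 15.7], [104.2, 15.7], [99.3, 15.7], [94.3, 15.6], [89.4, 15.6], [84.5, 15.6], [79.6, 15.5], [74.7, 15.4], [69.8, 15.3], [64.9, 15.3], [60.0, 15.2], [55.1, 15.2], [50.1, 15.1], [45.2, 18.5], [40.2, 17.3], [35.3, 14.9], [30.2, 14.8]]
[[109.1, -14.2], [104.2, -14.2], [99.2, -14.2], [94.3, -14.4], [89.4, -14.5], [84.5, -14.5], [79.6, -14.5], [74.7, -14.6], [69.8, -14.6], [64.9, -14.7], [60.0, -14.7], [55.1, -14.8], [50.1, -14.8], [45.2, -14.9], [40.2, -14.9], [35.2, -15.1], [30.1, -15.0]]
slope deg 0.22101151807978414 offset at 0 0.25353336526188114
```

>>> send_rows --targets '[[[0, 0, 0.6, 0, 1, 20, 1], [0, 0, 0.6, 0, 1, 45, 1], [0, 0, 0.6, 0, 1, 65, 1], [0, 0, 0.6, 0, 1, 78, 1], [0, 0, 0.6, 0, 1, 81, 1]]]'

```text
time: 8.73
tool_pos: [476.9, -81.8, 18.4]
tcp_rot: [-3.14, 0.004, 0.121]
contact_force: [-0.5, 0.2, -3.0]
grip_width: 29.6
```

>>> send_rows --targets '[[[0, 0, 0, 0, 0, 0.5, 1], [0, 0, 0, 0, 0, 1, 1], [0, 0, 0, 0, 0, 1.5, 1], [0, 0, 0, 0, 0, 2, 1]]]'

```text
time: 9.07
tool_pos: [479.0, -83.2, 19.4]
tcp_rot: [3.141, -0.002, 0.12]
contact_force: [0.2, 0.2, -2.5]
grip_width: 30.0
```

>>> send_rows --targets '[[[0, 0, 0, 0, 0, 0.8, 1], [0, 0, 0, 0, 0, 1.6, 1], [0, 0, 0, 0, 0, 2.4, 1], [0, 0, 0, 0, 0, 3.2, 1], [0, 0, 0, 0, 0, 4, 1]]]'

```text
time: 9.48
tool_pos: [478.3, -83.1, 14.5]
tcp_rot: [-3.142, -0.0, 0.12]
contact_force: [-0.8, -0.1, -3.4]
grip_width: 30.1
```

>>> send_rows --targets '[[[0, 0, 0, 0, 0, 0.5, 1], [0, 0, 0, 0, 0, 1, 1], [0, 0, 0, 0, 0, 1, 1]]]'

```text
time: 9.73
tool_pos: [478.2, -83.0, 13.4]
tcp_rot: [-3.141, 0.0, 0.12]
contact_force: [-0.7, -0.7, -2.1]
grip_width: 29.8
```

>>> send_rows --targets '[[[0, 0, 0, 0, 0, 0.5, 1], [0, 0, 0, 0, 0, 1, 1], [0, 0, 0, 0, 0, 1, 1]]]'

```text
time: 9.98
tool_pos: [478.3, -83.1, 12.8]
tcp_rot: [3.141, -0.0, 0.12]
contact_force: [-2.4, 0.6, 1.6]
grip_width: 30.1
```

>>> send_rows --targets '[[[0, 0, 0, 0, 0, 0.5, 1], [0, 0, 0, 0, 0, 1, 1], [0, 0, 0, 0, 0, 1, 1]]]'

```text
time: 10.23
tool_pos: [478.4, -83.1, 12.7]
tcp_rot: [3.141, -0.001, 0.12]
contact_force: [-5.4, 1.4, 12.6]
grip_width: 30.1
```

>>> send_rows --targets '[[[0, 0, 0, 0, 0, -0.8, 1], [0, 0, 0, 0, 0, -0.8, -0.3], [0, 0, 0, 0, 0, -0.8, -0.3], [0, 0, 0, 0, 0, -0.8, -0.3], [0, 0, 0, 0, 0, -0.8, -0.3]]]'

```text
time: 10.65
tool_pos: [478.3, -83.1, 12.2]
tcp_rot: [-3.142, -0.0, 0.12]
contact_force: [0.1, -0.2, -0.6]
grip_width: 52.4
```

Run:
```python
from h import *
ob=get_obs(); print(ob['tool_pos'],np.degrees(ob['tcp_rot']),ob['grip_width'],ob['contact_force'])
cw=camera_model('wrist'); w=capture('wrist'); save(w,'w5.png',None,1.4); np.save('w5.npy',w); np.savez('w5cam.npz',**cw)
t=capture('top'); save(t,'t5.png',(100,260,250,400),5)
```

```text
[478.33617157 -83.10528542  12.18770569] [-1.79997174e+02 -5.86068946e-03  6.86734428e+00] 52.38475534014144 [ 0.12577256 -0.23089182 -0.55646469]
```

View pics/w5.png

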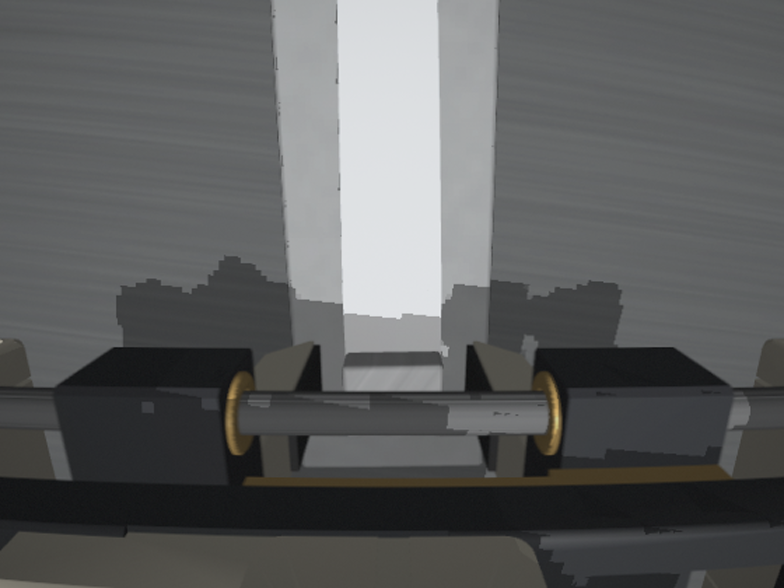

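View pics/t5.png

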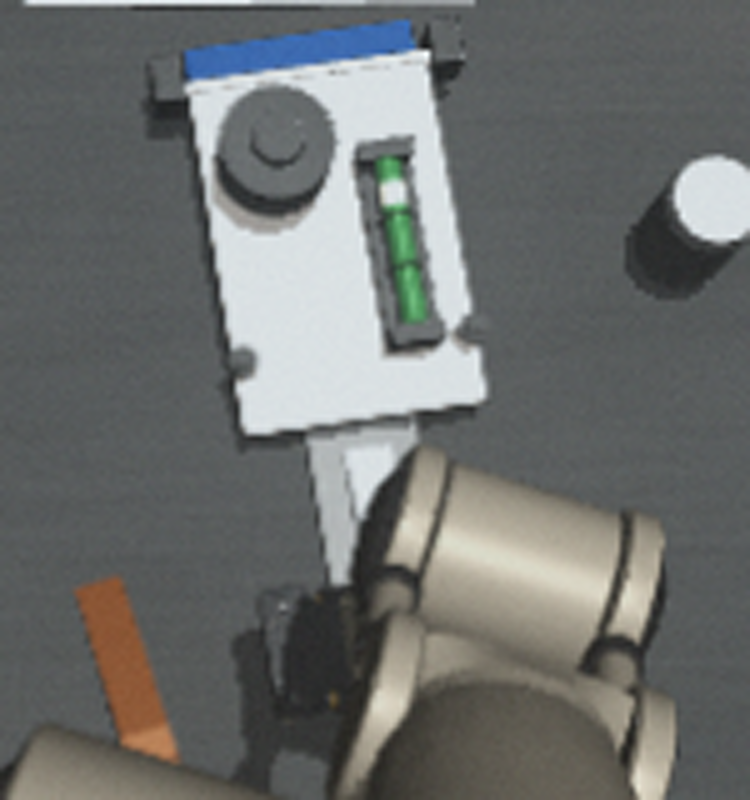

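```bash
cat > meas.py <<'E'
from h import *
def run(w,cw,wx,wy,wyaw,zs=6.9):
    g=cv2.GaussianBlur(w.mean(2).astype(np.float32),(0,0),.7)
    pose=np.array([wx,wy]); ex=np.array([np.cos(wyaw),np.sin(wyaw)]); ey=np.array([-ex[1],ex[0]])
    out={}
    def ramp(u): return zs+(22.5 if u<32 else max(2.5,22.5-(u-32)/5))
    for name,Y,zf in (('sL',36,lambda u:zs),('sR',-36,lambda u:zs),('wL',15,ramp),('wR',-15,ramp)):
        Q=[]
        for u in np.arange(40,150,4):
            if name[0]=='w' and u>128: continue
            P=np.array([*(pose+u*ex+Y*ey),zf(u)]); rc=w2px(cw,P)
            if not(3<rc[0]<225): continue
            r=int(round(rc[0])); d=np.abs(np.gradient(g[r])); lo=int(rc[1])-8; i=lo+np.argmax(d[lo:lo+17])
            y=d[i-1:i+2]; 
            if y[1]<8: continue
            c=i+.5*(y[0]-y[2])/(y[0]-2*y[1]+y[2])
            z=zf(u)
            for _ in range(15):
                p=px2z(cw,(r,c),z); uu=(p[:2]-pose)@ex; z=zf(uu)
            Q.append([uu,(p[:2]-pose)@ey])
        Q=np.array(Q)
        if len(Q)<4: out[name]=None; continue
        k=np.polyfit(Q[:,0],Q[:,1],1)
        for _ in range(3):
            res=Q[:,1]-np.polyval(k,Q[:,0]); ok=abs(res)<max(.4,1.5*np.median(abs(res))); k=np.polyfit(Q[ok,0],Q[ok,1],1)
        out[name]=k; print(name,len(Q),ok.sum(),'slope deg',round(np.degrees(np.arctan(k[0])),2),'y at 0',round(k[1],2),'at 130',round(np.polyval(k,130),2))
    return out
E
python3 - <<'E'
from meas import *
w=np.load('w5.npy'); cw=dict(np.load('w5cam.npz')); cw['k1']=float(cw['k1'])
run(w,cw,478.4,-83.1,np.radians(7.5))
w=np.load('w4.npy'); cw=dict(np.load('w4cam.npz')); cw['k1']=float(cw['k1'])
print('strip from w4 relative'); run(w,cw,478.0,-81.1,np.radians(7.5))
E
```

```text
sL 20 16 slope deg 0.13 y at 0 35.53 at 130 35.83
sR 20 20 slope deg 0.11 y at 0 -34.4 at 130 -34.14
wL 20 20 slope deg 0.19 y at 0 14.48 at 130 14.9
wR 19 19 slope deg 0.21 y at 0 -15.48 at 130 -15.0
strip from w4 relative
sL 27 24 slope deg 0.1 y at 0 33.5 at 130 33.73
sR 27 27 slope deg 0.15 y at 0 -36.5 at 130 -36.16
```

The wedge lies flat, parallel to the strip within 0.1° in the camera's frame and about 1 mm right of the strip's middle. I grip again and push along the tool's x with a 1 mm lateral correction.

>>> send_rows --targets '[[[0, 0, 0, 0, 0, 0, 1], [0, 0, 0, 0, 0, 0, 1], [0, 0, 0, 0, 0, 0, 1], [0, 0, 0, 0, 0, 0, 1], [0, 0, 0, 0, 0, 0, 1]]]'

```text
time: 11.17
tool_pos: [478.3, -83.1, 12.3]
tcp_rot: [-3.142, -0.0, 0.12]
contact_force: [0.9, -0.0, -0.1]
grip_width: 31.1
```

>>> send_rows --targets '[[[0, 0, 0, 2, -0.2, 0, 1], [0, 0, 0, 5, -0.4, 0, 1], [0, 0, 0, 9, -0.6, 0, 1], [0, 0, 0, 13, -0.8, 0, 1], [0, 0, 0, 17, -1, 0, 1]]]'

```text
time: 11.58
tool_pos: [495.5, -80.0, 12.3]
tcp_rot: [-3.142, -0.0, 0.12]
contact_force: [-1.4, -0.2, 0.2]
grip_width: 30.1
```

Run:
```python
from meas import *
ob=get_obs(); print(ob['tool_pos'],np.degrees(ob['tcp_rot']),ob['grip_width'],ob['contact_force'],ob['moment'])
cw=camera_model('wrist'); w=capture('wrist'); save(w,'w6.png',None,1.4)
run(w,cw,ob['tool_pos'][0],ob['tool_pos'][1],np.radians(7.5))
s=capture('scene'); save(s,'s6.png',(210,380,160,390),3.4)
```

```text
[495.48684847 -79.95403551  12.28939754] [-1.79996663e+02 -2.34818476e-03  6.87570631e+00] 30.080234528139783 [-1.39783205 -0.1963674   0.2454438 ] [-0.08369966  0.40166072 -0.02485971]
sL 20 17 slope deg 0.22 y at 0 34.58 at 130 35.08
sR 20 20 slope deg 0.14 y at 0 -35.26 at 130 -34.93
wL 20 20 slope deg -0.14 y at 0 14.55 at 130 14.24
wR 19 19 slope deg -0.08 y at 0 -15.45 at 130 -15.64
```

View pics/w6.png

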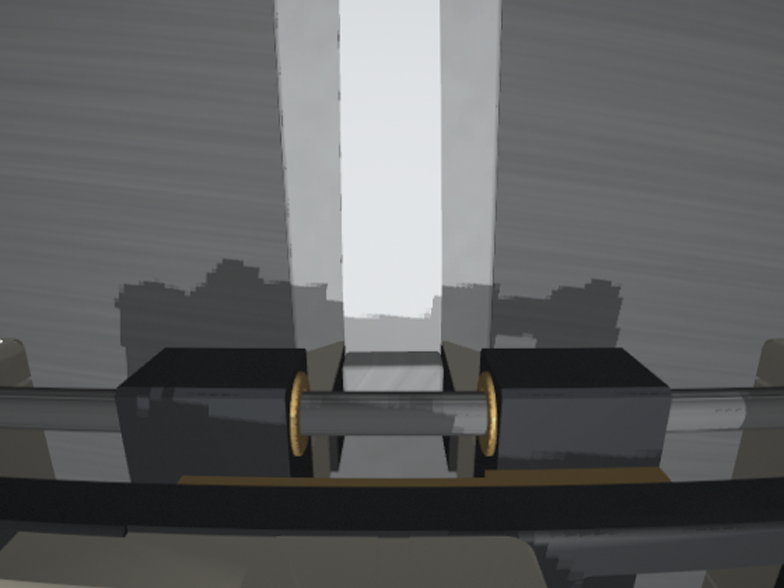

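View pics/s6.png

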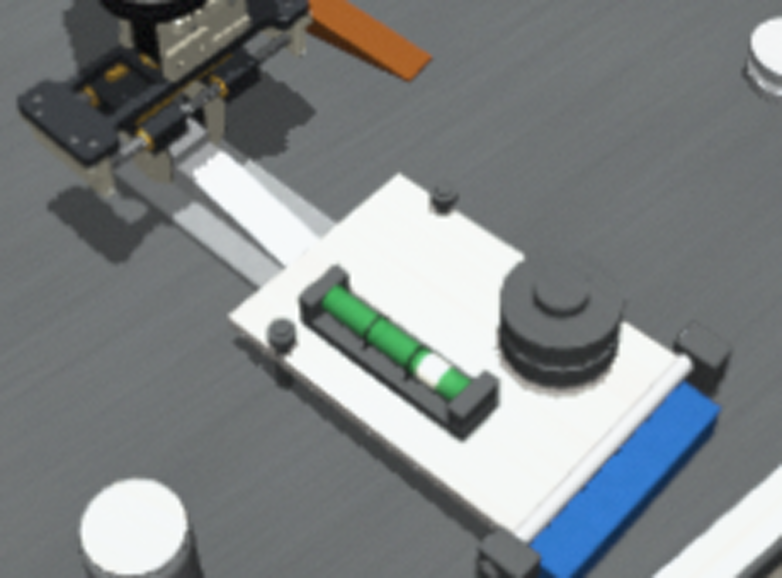

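>>> send_rows --targets '[[[0, 0, -0.3, 3, 0, 0, 1], [0, 0, -0.3, 6, 0, 0, 1], [0, 0, -0.3, 9, 0, 0, 1], [0, 0, -0.3, 12, 0, 0, 1], [0, 0, -0.3, 15, 0, 0, 1]]]'

```text
time: 12.1
tool_pos: [510.1, -78.2, 12.3]
tcp_rot: [-3.141, 0.0, 0.125]
contact_force: [-0.4, 0.1, 1.1]
grip_width: 29.5
```

>>> send_rows --targets '[[[0, 0, 0, 2, 0, 0, 1], [0, 0, 0, 4, 0, 0, 1], [0, 0, 0, 6, 0, 0, 1], [0, 0, 0, 8, 0, 0, 1], [0, 0, 0, 10, 0, 0, 1]]]'

```text
time: 12.52
tool_pos: [518.9, -76.9, 12.3]
tcp_rot: [-3.141, 0.002, 0.125]
contact_force: [-8.0, -1.6, 6.2]
grip_width: 30.0
```

>>> send_rows --targets '[[[0, 0, 0, 2, 0, 0, 1], [0, 0, 0, 4, 0, 0, 1], [0, 0, 0, 6, 0, 0, 1], [0, 0, 0, 8, 0, 0, 1], [0, 0, 0, 10, 0, 0, 1]]]'

```text
time: 12.93
tool_pos: [528.4, -75.6, 12.3]
tcp_rot: [-3.141, 0.003, 0.125]
contact_force: [-7.3, -1.0, 5.3]
grip_width: 30.0
```

>>> send_rows --targets '[[[0, 0, 0, 1.5, 0, 0, 1], [0, 0, 0, 3, 0, 0, 1], [0, 0, 0, 4.5, 0, 0, 1], [0, 0, 0, 6, 0, 0, 1], [0, 0, 0, 7.5, 0, 0, 1]]]'

```text
time: 13.35
tool_pos: [535.9, -74.7, 12.3]
tcp_rot: [-3.141, 0.003, 0.125]
contact_force: [-6.1, -0.7, 4.9]
grip_width: 29.9
```

>>> send_rows --targets '[[[0, 0, 0, 1.5, 0, 0, 1], [0, 0, 0, 3, 0, 0, 1], [0, 0, 0, 4.5, 0, 0, 1], [0, 0, 0, 6, 0, 0, 1], [0, 0, 0, 7.5, 0, 0, 1]]]'

```text
time: 13.77
tool_pos: [543.4, -73.8, 12.3]
tcp_rot: [-3.141, 0.003, 0.125]
contact_force: [-6.0, -0.9, 5.9]
grip_width: 29.8
```

```bash
cat > bub.py <<'E'
from h import *
def bub(n,name):
    im=capture(n); c=camera_model(n)
    r=w2px(c,[733,-86,62]).astype(int)
    save(im,name,(max(0,r[0]-35),r[0]+35,r[1]-40,r[1]+40),9)
    return im
E
python3 - <<'E'
from bub import *
ob=get_obs(); print(ob['tool_pos'],np.degrees(ob['tcp_rot']),ob['grip_width'],ob['contact_force'],ob['moment'])
a=bub('top','b_t1.png'); b=bub('scene','b_s1.png')
w=capture('wrist'); save(w,'w7.png')
E
```

```text
[543.35083003 -73.79634473  12.30936674] [-1.79956731e+02  1.61325018e-01  7.17886155e+00] 29.83212391051618 [-5.99735114 -0.93839967  5.85531987] [-0.22434472  1.04240747  0.0309138 ]
```

View pics/b_t1.png

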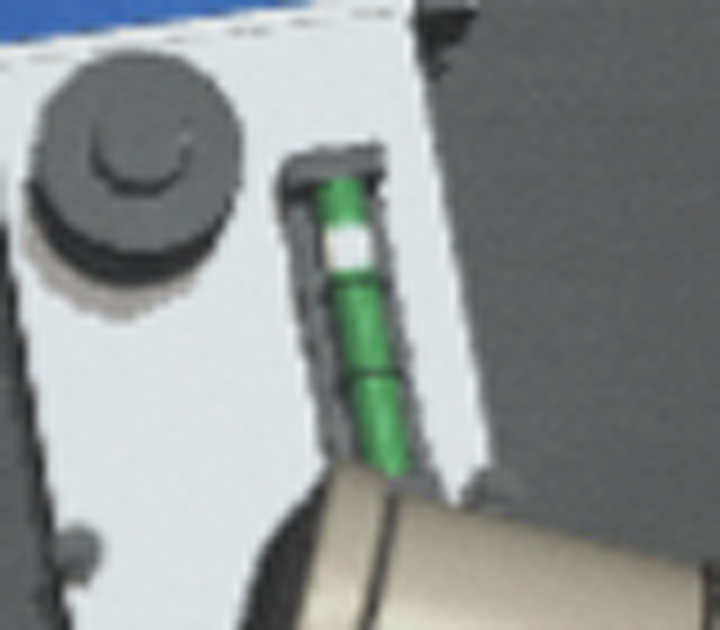

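View pics/b_s1.png

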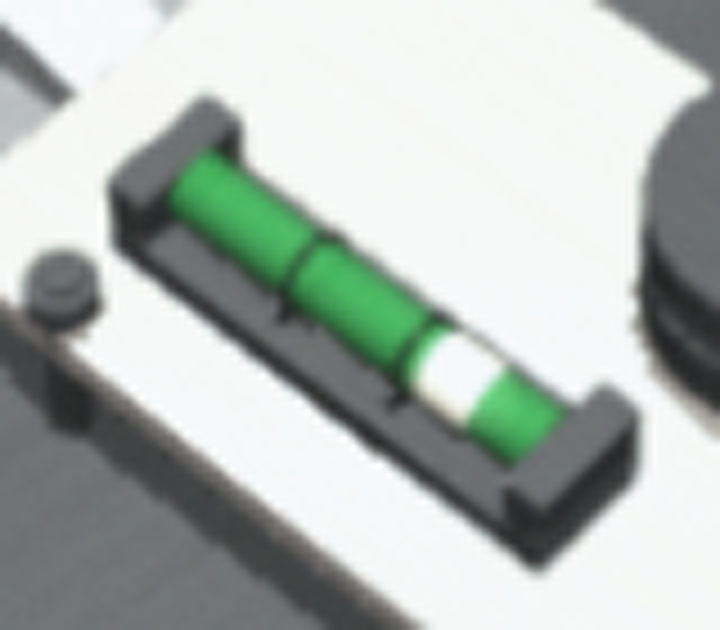

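View pics/w7.png

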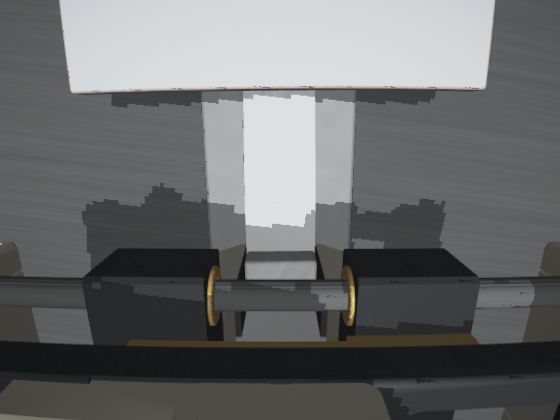

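The bubble centre is at scene crop (375,458) and the rings at (262,310) and (343,420), which puts it at about +28 mm, just at its stop. The wedge enters squarely. I push 15 mm more.

>>> send_rows --targets '[[[0, 0, 0, 1.5, 0, 0, 1], [0, 0, 0, 3, 0, 0, 1], [0, 0, 0, 4.5, 0, 0, 1], [0, 0, 0, 6, 0, 0, 1], [0, 0, 0, 7.5, 0, 0, 1]]]'

```text
time: 14.33
tool_pos: [550.8, -72.9, 12.3]
tcp_rot: [-3.141, 0.003, 0.125]
contact_force: [-5.8, -1.2, 5.3]
grip_width: 29.6
```

>>> send_rows --targets '[[[0, 0, 0, 1.5, 0, 0, 1], [0, 0, 0, 3, 0, 0, 1], [0, 0, 0, 4.5, 0, 0, 1], [0, 0, 0, 6, 0, 0, 1], [0, 0, 0, 7.5, 0, 0, 1]]]'

```text
time: 14.75
tool_pos: [558.2, -71.9, 12.3]
tcp_rot: [-3.141, 0.003, 0.125]
contact_force: [-6.4, -0.7, 5.6]
grip_width: 29.7
```

>>> send_rows --targets '[[[0, 0, 0, 0, 0, 0, 1], [0, 0, 0, 0, 0, 0, 1], [0, 0, 0, 0, 0, 0, 1], [0, 0, 0, 0, 0, 0, 1], [0, 0, 0, 0, 0, 0, 1]]]'

```text
time: 15.17
tool_pos: [558.6, -71.9, 12.3]
tcp_rot: [-3.141, 0.002, 0.125]
contact_force: [-4.5, -0.5, 3.9]
grip_width: 30.0
```

>>> send_rows --targets '[[[0, 0, 0, 0, 0, 0, 1], [0, 0, 0, 0, 0, 0, 1], [0, 0, 0, 0, 0, 0, 1], [0, 0, 0, 0, 0, 0, 1], [0, 0, 0, 0, 0, 0, 1]]]'

```text
time: 15.58
tool_pos: [558.6, -71.9, 12.3]
tcp_rot: [-3.141, 0.002, 0.125]
contact_force: [-5.8, 0.8, 4.5]
grip_width: 30.1
```

>>> send_rows --targets '[[[0, 0, 0, 0, 0, 0, 1], [0, 0, 0, 0, 0, 0, 1], [0, 0, 0, 0, 0, 0, 1], [0, 0, 0, 0, 0, 0, 1], [0, 0, 0, 0, 0, 0, 1]]]'

```text
time: 16.0
tool_pos: [558.6, -71.9, 12.3]
tcp_rot: [-3.141, 0.002, 0.125]
contact_force: [-4.8, -0.1, 4.3]
grip_width: 29.8
```

Run:
```python
from bub import *
ob=get_obs(); print(ob['time'],ob['tool_pos'],np.degrees(ob['tcp_rot']),ob['contact_force'])
b=bub('scene','b_s2.png'); np.save('bs2.npy',b)
```

```text
16.0 [558.60924397 -71.91418758  12.30833729] [-1.79968401e+02  1.10374395e-01  7.17925291e+00] [-4.78627944 -0.08917494  4.33800925]
```

View pics/b_s2.png

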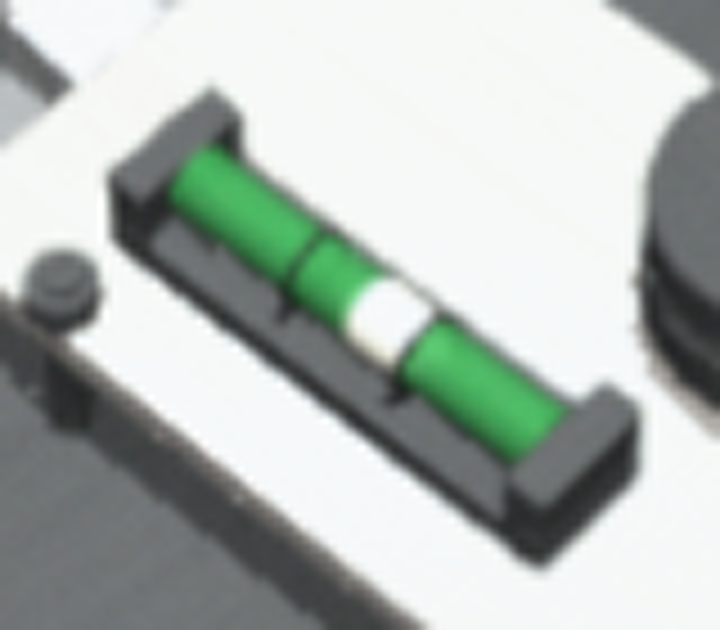

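>>> send_rows --targets '[[[0, 0, 0, 1, 0, 0, 1], [0, 0, 0, 2, 0, 0, 1], [0, 0, 0, 3, 0, 0, 1], [0, 0, 0, 4, 0, 0, 1], [0, 0, 0, 5, 0, 0, 1]]]'

```text
time: 16.47
tool_pos: [563.3, -71.3, 12.3]
tcp_rot: [-3.141, 0.003, 0.125]
contact_force: [-5.8, -0.4, 5.3]
grip_width: 29.9
```

>>> send_rows --targets '[[[0, 0, 0, 0, 0, 0, 1], [0, 0, 0, 0, 0, 0, 1], [0, 0, 0, 0, 0, 0, 1], [0, 0, 0, 0, 0, 0, 1], [0, 0, 0, 0, 0, 0, 1]]]'

```text
time: 16.88
tool_pos: [563.5, -71.3, 12.3]
tcp_rot: [-3.141, 0.002, 0.125]
contact_force: [-5.2, -1.0, 5.0]
grip_width: 30.2
```

>>> send_rows --targets '[[[0, 0, 0, 0, 0, 0, 1], [0, 0, 0, 0, 0, 0, 1], [0, 0, 0, 0, 0, 0, 1], [0, 0, 0, 0, 0, 0, 1], [0, 0, 0, 0, 0, 0, 1]]]'

```text
time: 17.3
tool_pos: [563.5, -71.3, 12.3]
tcp_rot: [-3.141, 0.002, 0.125]
contact_force: [-6.0, -0.5, 5.0]
grip_width: 29.9
```

>>> send_rows --targets '[[[0, 0, 0, 0, 0, 0, 1], [0, 0, 0, 0, 0, 0, 1], [0, 0, 0, 0, 0, 0, 1], [0, 0, 0, 0, 0, 0, 1], [0, 0, 0, 0, 0, 0, 1]]]'

```text
time: 17.72
tool_pos: [563.5, -71.3, 12.3]
tcp_rot: [-3.141, 0.002, 0.125]
contact_force: [-4.5, 0.0, 4.6]
grip_width: 30.0
```

Run:
```python
from bub import *
ob=get_obs(); print(ob['time'],ob['tool_pos'],np.degrees(ob['tcp_rot']),ob['contact_force'])
b=bub('scene','b_s3.png'); np.save('bs3.npy',b)
```

```text
17.7167 [563.53014723 -71.3174502   12.31674935] [-1.79968832e+02  1.13317609e-01  7.17820409e+00] [-4.54776449  0.04675177  4.62136129]
```

View pics/b_s3.png

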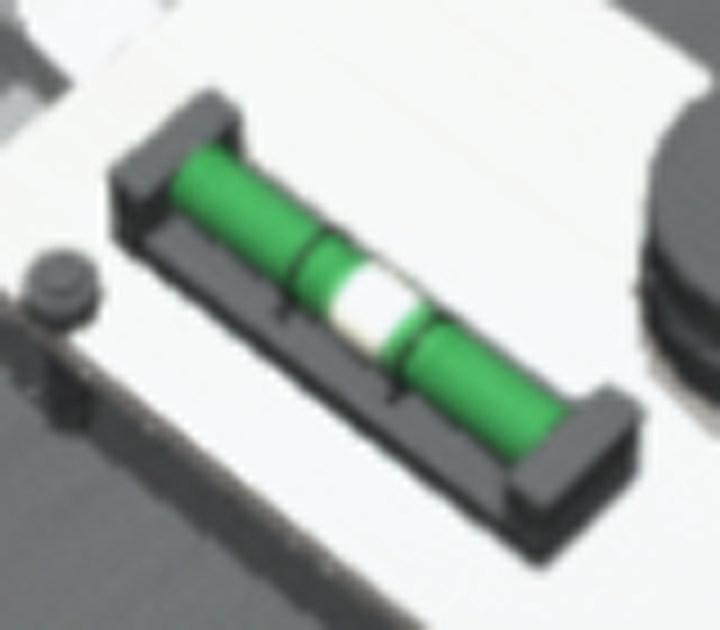

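```bash
cat >> bub.py <<'E'
from scipy.ndimage import map_coordinates
def prof(im,A,B,width=2,n=400,ext=.6):
    # A,B ring px (row,col) on tube axis; returns s (mm), mean over strip of R and G
    A=np.array(A,float);B=np.array(B,float); d=B-A; nrm=np.array([-d[1],d[0]])/np.hypot(*d)
    t=np.linspace(-ext,1+ext,n); out=[]
    for k in range(3):
        acc=0
        for o in np.linspace(-width,width,9):
            p=A[:,None]+d[:,None]*t+nrm[:,None]*o
            acc=acc+map_coordinates(im[:,:,k].astype(float),p,order=1)
        out.append(acc/9)
    return (t-.5)*33,np.array(out)
def analyse(im,A,B,width=2):
    s,o=prof(im,A,B,width); red=o[0]; grn=o[1]
    lo,hi=np.percentile(red,20),red.max()
    w=red>(lo+hi)/2; i=red.argmax(); a=i
    while w[a-1]: a-=1
    b=i
    while w[b+1]: b+=1
    def dark(c):
        m=abs(s-c)<6; ss=s[m]; v=grn[m]; j=v.argmin(); 
        q=np.clip(np.percentile(v,60)-v,0,None); mm=abs(ss-ss[j])<3; return (ss[mm]*q[mm]).sum()/q[mm].sum(), v.min()
    print('bubble edges',round(s[a],2),round(s[b],2),'mid',round((s[a]+s[b])/2,2),'rings',dark(-16.5),dark(16.5))
    return s,o
E
python3 - <<'E'
from bub import *
c=camera_model('scene'); r=w2px(c,[733,-86,62]).astype(int); print(r)
N=lambda u,v:(r[0]-35+v/9-.44,r[1]-40+u/9-.44)
for f in ('bs2','bs3'):
    im=np.load(f+'.npy')
    for wd in(1,2,3):
        s,o=analyse(im,N(313,258),N(422,340),wd)
print(np.round(s[::12],1).tolist()); print(np.round(o[0][::12]).tolist()); print(np.round(o[1][::12]).tolist())
E
```

```text
[311 276]
bubble edges -2.27 14.28 mid 6.0 rings (np.float64(-18.884364879021984), np.float64(129.73868864090016)) (np.float64(16.06078306620956), np.float64(163.0447311080353))
bubble edges -2.09 14.28 mid 6.1 rings (np.float64(-18.846156141819005), np.float64(127.67080014273122)) (np.float64(16.145674097075588), np.float64(154.86225012215658))
bubble edges -1.73 14.28 mid 6.28 rings (np.float64(-18.69705668373205), np.float64(121.23851956606303)) (np.float64(16.331110269234255), np.float64(147.21297145912865))
bubble edges -7.01 9.92 mid 1.46 rings (np.float64(-19.039020565192345), np.float64(128.6141141032835)) (np.float64(15.137154642794306), np.float64(141.3563569319635))
bubble edges -6.82 9.92 mid 1.55 rings (np.float64(-18.89746624933521), np.float64(126.64948120975659)) (np.float64(15.286119160061427), np.float64(132.1674927302673))
bubble edges -6.64 10.1 mid 1.73 rings (np.float64(-18.7011210212333), np.float64(119.66720598243836)) (np.float64(15.503803177025707), np.float64(124.02139752883403))
[-36.3, -34.1, -31.9, -29.7, -27.6, -25.4, -23.2, -21.0, -18.8, -16.6, -14.5, -12.3, -10.1, -7.9, -5.7, -3.5, -1.4, 0.8, 3.0, 5.2, 7.4, 9.6, 11.7, 13.9, 16.1, 18.3, 20.5, 22.7, 24.8, 27.0, 29.2, 31.4, 33.6, 35.8]
[72.0, 73.0, 73.0, 72.0, 72.0, 73.0, 72.0, 69.0, 60.0, 63.0, 69.0, 70.0, 78.0, 117.0, 195.0, 237.0, 243.0, 243.0, 243.0, 243.0, 233.0, 177.0, 107.0, 74.0, 64.0, 70.0, 68.0, 68.0, 72.0, 72.0, 73.0, 73.0, 73.0, 74.0]
[169.0, 169.0, 169.0, 169.0, 169.0, 169.0, 166.0, 149.0, 120.0, 145.0, 165.0, 165.0, 171.0, 192.0, 225.0, 243.0, 246.0, 246.0, 246.0, 246.0, 242.0, 221.0, 186.0, 139.0, 128.0, 158.0, 165.0, 166.0, 168.0, 169.0, 170.0, 170.0, 171.0, 170.0]
```

The bubble is about +3 mm from the ring midpoint: profile edges are -6.8 and 9.9, rings -18.9 and 15.5. I push 2.5 mm more.

>>> send_rows --targets '[[[0, 0, 0, 0.5, 0, 0, 1], [0, 0, 0, 1, 0, 0, 1], [0, 0, 0, 1.5, 0, 0, 1], [0, 0, 0, 2, 0, 0, 1], [0, 0, 0, 2.5, 0, 0, 1]]]'

```text
time: 18.18
tool_pos: [565.8, -71.0, 12.3]
tcp_rot: [-3.141, 0.003, 0.125]
contact_force: [-6.5, -0.5, 5.4]
grip_width: 29.4
```

>>> send_rows --targets '[[[0, 0, 0, 0, 0, 0, 1], [0, 0, 0, 0, 0, 0, 1], [0, 0, 0, 0, 0, 0, 1], [0, 0, 0, 0, 0, 0, 1], [0, 0, 0, 0, 0, 0, 1]]]'

```text
time: 18.6
tool_pos: [565.9, -71.0, 12.3]
tcp_rot: [-3.141, 0.002, 0.125]
contact_force: [-5.0, -1.2, 4.6]
grip_width: 30.1
```

>>> send_rows --targets '[[[0, 0, 0, 0, 0, 0, 0], [0, 0, 0, 0, 0, 0, -0.2], [0, 0, 0, 0, 0, 0, -0.3], [0, 0, 0, 0, 0, 0, -0.3], [0, 0, 0, 0, 0, 0, -0.3]]]'

```text
time: 19.02
tool_pos: [567.2, -71.0, 12.3]
tcp_rot: [3.142, -0.0, 0.125]
contact_force: [-0.3, 0.1, 0.5]
grip_width: 57.3
```

Run:
```python
from bub import *
ob=get_obs(); print(ob['time'],ob['tool_pos'],np.degrees(ob['tcp_rot']),ob['contact_force'],ob['grip_width'])
b=bub('scene','b_s4.png'); 
c=camera_model('scene'); r=w2px(c,[733,-86,62]).astype(int)
N=lambda u,v:(r[0]-35+v/9-.44,r[1]-40+u/9-.44)
for wd in(1,2,3): analyse(b,N(313,258),N(422,340),wd)
w=capture('wrist'); save(w,'w8.png')
```

```text
19.0167 [567.17987487 -71.04241978  12.27307569] [ 1.79999647e+02 -2.43557223e-02  7.17152801e+00] [-0.26189616  0.12791486  0.45621146] 57.2589600728605
bubble edges -9.37 7.37 mid -1.0 rings (np.float64(-19.08019090553289), np.float64(127.05371590477372)) (np.float64(15.210504365055613), np.float64(134.76321961644976))
bubble edges -9.19 7.55 mid -0.82 rings (np.float64(-18.9975453149313), np.float64(123.83890813872002)) (np.float64(15.260492923230155), np.float64(128.17094028690224))
bubble edges -9.01 7.73 mid -0.64 rings (np.float64(-18.80303410314462), np.float64(117.74413600216796)) (np.float64(15.339375378843028), np.float64(121.15160891272568))
```

View pics/w8.png

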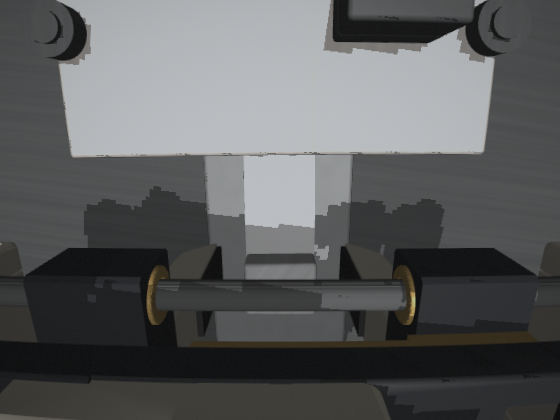

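View pics/b_s4.png

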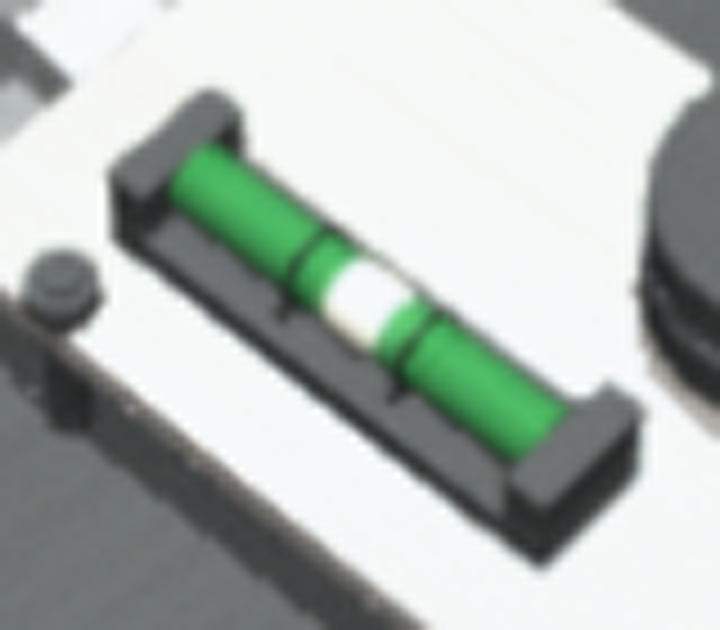

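Scene says about +1 mm. I rise straight up and measure the bubble closely with the wrist camera.

>>> send_rows --targets '[[[0, 0, 0, 0, 0, -10, -0.3], [0, 0, 0, 0, 0, -35, -0.3], [0, 0, 0, 0, 0, -65, -0.3], [0, 0, 0, 0, 0, -95, -0.3], [0, 0, 0, 0, 0, -120, -0.3]]]'

```text
time: 19.53
tool_pos: [567.3, -71.1, 135.2]
tcp_rot: [3.141, -0.002, 0.125]
contact_force: [0.7, 0.1, -1.2]
grip_width: 59.1
```

>>> send_rows --targets '[[[0, 0, 0, 15, 8, 0, -0.3], [0, 0, 0, 38, 18, 0, -0.3], [0, 0, 0, 60, 30, 0, -0.3], [0, 0, 0, 75, 38, 0, -0.3], [0, 0, 0, 80, 40, 0, -0.3]]]'

```text
time: 19.95
tool_pos: [653.2, -101.9, 133.0]
tcp_rot: [3.141, -0.002, 0.125]
contact_force: [-1.3, -0.1, 0.2]
grip_width: 59.7
```

>>> send_rows --targets '[[[0, 0, 0, 0, 0, 0, -0.3], [0, 0, 0, 0, 0, 0, -0.3], [0, 0, 0, 0, 0, 0, -0.3], [0, 0, 0, 0, 0, 0, -0.3], [0, 0, 0, 0, 0, 0, -0.3]]]'

```text
time: 20.37
tool_pos: [650.8, -100.5, 132.7]
tcp_rot: [-3.142, 0.0, 0.125]
contact_force: [-0.7, -0.4, 0.1]
grip_width: 59.5
```

Run:
```python
from bub import *
ob=get_obs(); print(ob['time'],ob['tool_pos'],np.degrees(ob['tcp_rot']),ob['contact_force'],ob['grip_width'])
cw=camera_model('wrist'); w=capture('wrist'); save(w,'w9.png'); np.save('w9.npy',w); np.savez('w9cam.npz',**cw)
b=bub('scene','b_s5.png'); 
c=camera_model('scene'); r=w2px(c,[733,-86,62]).astype(int)
N=lambda u,v:(r[0]-35+v/9-.44,r[1]-40+u/9-.44)
for wd in(1,2,3): analyse(b,N(313,258),N(422,340),wd)
```

```text
20.3667 [ 650.77111782 -100.47697402  132.67566478] [-1.79994835e+02  2.47018357e-03  7.18250141e+00] [-0.73915917 -0.38870267  0.05422929] 59.46444160462785
bubble edges -9.92 7.19 mid -1.36 rings (np.float64(-19.09666157303983), np.float64(129.3679205669625)) (np.float64(15.152745294084614), np.float64(137.30679678853087))
bubble edges -9.73 7.19 mid -1.27 rings (np.float64(-19.020045678637153), np.float64(126.14453844422074)) (np.float64(15.23256064709177), np.float64(130.69231767359432))
bubble edges -9.55 7.37 mid -1.09 rings (np.float64(-18.819867059412793), np.float64(119.83794828084118)) (np.float64(15.314612508049615), np.float64(123.6178646714123))
```

View pics/w9.png

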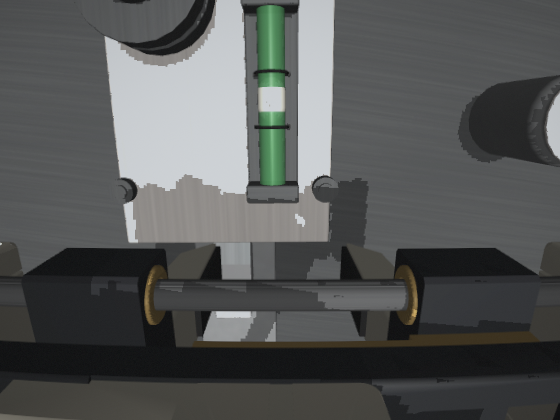

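The wrist picture shows rings at rows 72 and 126 near col 271, with the bubble between rows 87 and 111. It looks centred, so I get numbers.

```bash
python3 - <<'E'
from bub import *
w=np.load('w9.npy')
for c in (265,268,271,274,277):
    red=w[55:145,c,0].astype(float); grn=w[55:145,c,1].astype(float)
    th=(np.median(red)+red.max())/2; idx=np.where(red>th)[0]; a,b=idx[0],idx[-1]
    ea=a-(red[a]-th)/(red[a]-red[a-1]); eb=b+(red[b]-th)/(red[b]-red[b+1])
    def rg(l,h):
        v=grn[l-55:h-55]; q=np.clip(np.median(v)-v-15,0,None); return (np.arange(l,h)*q).sum()/q.sum()
    r1,r2=rg(64,82),rg(118,136)
    print(c,'bubble',round(55+ea,2),round(55+eb,2),'rings',round(r1,2),round(r2,2),'off mm toward hinge',round(-((55+(ea+eb)/2)-(r1+r2)/2)*33/(r2-r1),2))
cw=dict(np.load('w9cam.npz')); cw['k1']=float(cw['k1'])
M=cw['world_to_cam']; print('cam',-M[:3,:3].T@M[:3,3])
print(px2z(cw,(99,271),62))
# wedge lateral relative to plate edge: edge corners
print('near edge corners z38',px2z(cw,(241,127),38),px2z(cw,(241,329),38)); print('wedge cols at row245?'); g=w[246].mean(1); print(np.round(g[205:310:3]))
E
python3 - <<'E'
import sys; sys.path.insert(0,'.')
import cv2; 
im=cv2.imread('pics/w9.png'); cv2.imwrite('pics/w9c.png',cv2.resize(im[170:345,110:345],None,fx=3.3,fy=3.3,interpolation=cv2.INTER_CUBIC))
E
```

```text
265 bubble 86.43 111.41 rings 70.72 127.04 off mm toward hinge -0.02
268 bubble 86.28 111.33 rings 70.37 127.02 off mm toward hinge -0.06
271 bubble 86.17 111.56 rings 70.37 127.02 off mm toward hinge -0.1
274 bubble 86.28 111.37 rings 70.35 126.84 off mm toward hinge -0.14
277 bubble 86.26 111.4 rings 70.52 126.86 off mm toward hinge -0.08
cam [719.52751637 -92.25433784 290.020913  ]
[730.07605323 -84.83458867  62.        ]
near edge corners z38 [611.28012923  16.66301872  38.        ] [ 631.48214735 -141.53215193   38.        ]
wedge cols at row245?
[ 73.  71.  71.  64.  75. 127. 146. 150. 155. 156. 147. 146. 149. 152.
 150.  92.  98.  99. 100.  99. 100. 100. 100.  85.  60.  60.  60.  61.
  60.  60.  59.  59.  59.  58.  59.]
```

View pics/w9c.png

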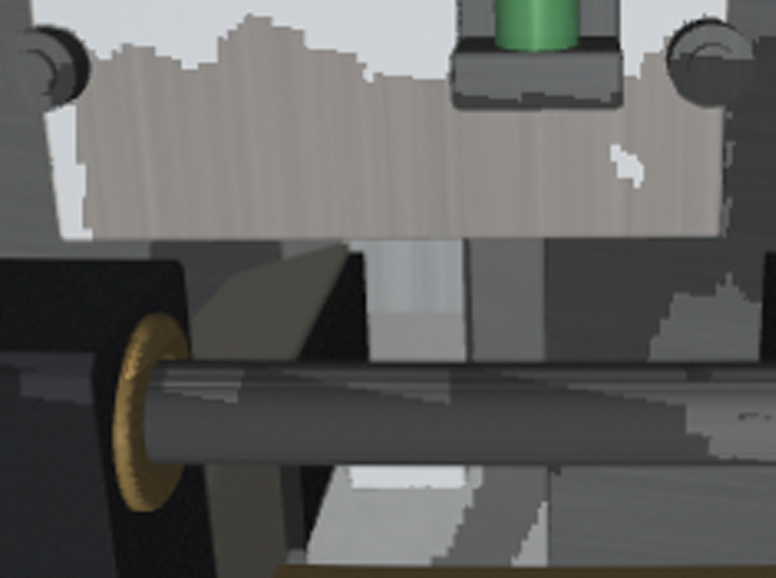

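>>> send_rows --targets '[[[0, 0, 0, 0, 0, 0, -0.3], [0, 0, 0, 0, 0, 0, -0.3], [0, 0, 0, 0, 0, 0, -0.3], [0, 0, 0, 0, 0, 0, -0.3], [0, 0, 0, 0, 0, 0, -0.3]]]'

```text
time: 20.88
tool_pos: [651.3, -100.8, 132.3]
tcp_rot: [-3.142, 0.0, 0.125]
contact_force: [0.8, -0.2, -0.8]
grip_width: 59.6
```

>>> send_rows --targets '[[[0, 0, 0, 0, 0, 0, -0.3], [0, 0, 0, 0, 0, 0, -0.3], [0, 0, 0, 0, 0, 0, -0.3], [0, 0, 0, 0, 0, 0, -0.3], [0, 0, 0, 0, 0, 0, -0.3]]]'

```text
time: 21.3
tool_pos: [651.3, -100.8, 132.3]
tcp_rot: [-3.141, 0.0, 0.125]
contact_force: [-0.0, -0.0, 0.9]
grip_width: 59.4
```

>>> send_rows --targets '[[[0, 0, 0, 0, 0, 0, -0.3], [0, 0, 0, 0, 0, 0, -0.3], [0, 0, 0, 0, 0, 0, -0.3], [0, 0, 0, 0, 0, 0, -0.3], [0, 0, 0, 0, 0, 0, -0.3]]]'

```text
time: 21.72
tool_pos: [651.3, -100.8, 132.3]
tcp_rot: [-3.142, -0.0, 0.125]
contact_force: [-0.1, 0.2, 0.2]
grip_width: 59.8
```

Run:
```python
from bub import *
w=capture('wrist'); ob=get_obs(); print(ob['time'],ob['tool_pos'],ob['contact_force'])
for c in (265,268,271,274,277):
    red=w[55:145,c,0].astype(float); grn=w[55:145,c,1].astype(float)
    th=(np.median(red)+red.max())/2; idx=np.where(red>th)[0]; a,b=idx[0],idx[-1]
    ea=a-(red[a]-th)/(red[a]-red[a-1]); eb=b+(red[b]-th)/(red[b]-red[b+1])
    def rg(l,h):
        v=grn[l-55:h-55]; q=np.clip(np.median(v)-v-15,0,None); return (np.arange(l,h)*q).sum()/q.sum()
    r1,r2=rg(64,82),rg(118,136)
    print(c,round(55+ea,2),round(55+eb,2),'rings',round(r1,2),round(r2,2),'off',round(-((55+(ea+eb)/2)-(r1+r2)/2)*33/(r2-r1),2))
b=bub('scene','b_s6.png'); c=camera_model('scene'); r=w2px(c,[733,-86,62]).astype(int)
N=lambda u,v:(r[0]-35+v/9-.44,r[1]-40+u/9-.44)
for wd in(1,2,3): analyse(b,N(313,258),N(422,340),wd)
```

```text
21.7667 [ 651.30087928 -100.76744576  132.29847065] [0.81842439 0.34543636 0.03363978]
265 87.22 112.23 rings 71.38 127.77 off -0.09
268 87.25 112.1 rings 71.22 127.77 off -0.11
271 86.78 112.23 rings 71.07 127.76 off -0.05
274 87.21 112.18 rings 71.19 127.76 off -0.13
277 87.23 112.2 rings 71.36 127.77 off -0.09
bubble edges -9.92 7.01 mid -1.46 rings (np.float64(-19.089736205488204), np.float64(129.40947648831954)) (np.float64(15.175989613024122), np.float64(137.26460540202916))
bubble edges -9.73 7.19 mid -1.27 rings (np.float64(-19.01405325559614), np.float64(126.39271005686402)) (np.float64(15.228960032734337), np.float64(130.2361055008509))
bubble edges -9.55 7.37 mid -1.09 rings (np.float64(-18.81144488683702), np.float64(119.932584350182)) (np.float64(15.312139706255369), np.float64(123.18124481770262))
```

It is stable: wrist -0.1 mm, scene +0.6 mm. I withdraw clear and take a final look.

>>> send_rows --targets '[[[0, 0, 0, -10, 0, -15, -0.3], [0, 0, 0, -30, -5, -35, -0.3], [0, 0, 0, -55, -15, -55, -0.3], [0, 0, 0, -80, -25, -70, -0.3], [0, 0, 0, -95, -30, -75, -0.3]]]'

```text
time: 22.23
tool_pos: [552.1, -82.4, 209.9]
tcp_rot: [3.141, -0.003, 0.125]
contact_force: [1.1, -0.3, 0.3]
grip_width: 59.4
```

>>> send_rows --targets '[[[0, 0, 0, -20, -5, -15, -0.3], [0, 0, 0, -40, -10, -30, -0.3], [0, 0, 0, -50, -10, -30, -0.3], [0, 0, 0, -50, -10, -30, -0.3], [0, 0, 0, -50, -10, -30, -0.3]]]'

```text
time: 22.65
tool_pos: [502.5, -79.2, 237.7]
tcp_rot: [3.141, -0.001, 0.125]
contact_force: [0.3, 0.3, 0.1]
grip_width: 59.7
```

Run:
```python
from bub import *
ob=get_obs(); print(ob['time'],ob['tool_pos'],ob['contact_force'])
w=capture('wrist'); save(w,'w10.png'); s=capture('scene'); save(s,'s10.png')
b=bub('scene','b_s7.png'); c=camera_model('scene'); r=w2px(c,[733,-86,62]).astype(int)
N=lambda u,v:(r[0]-35+v/9-.44,r[1]-40+u/9-.44)
analyse(b,N(313,258),N(422,340),2)
```

```text
22.65 [502.53722613 -79.2449137  237.69490691] [0.32484659 0.32513912 0.08428069]
bubble edges -9.73 7.19 mid -1.27 rings (np.float64(-18.994128035706982), np.float64(125.79048339184436)) (np.float64(15.224918543470608), np.float64(129.39829436404568))
```

View pics/w10.png

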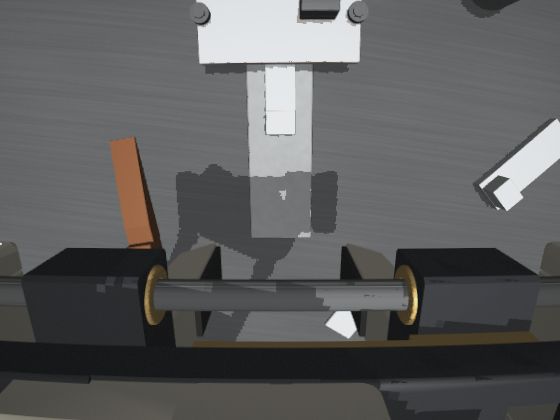

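View pics/s10.png

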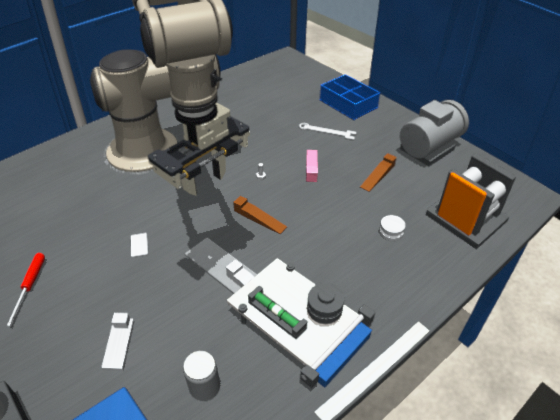

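The wedge (wrist view: head at rows 110-135, cols 266-295) sits centred and square on the strip under the middle of the foot. The robot is clear and the other things are where they were, so I hand in.

```bash
python3 -c "
from plant import *
print(close_job())"
```

```text
the job is handed in; nothing more can be done
None
```

The wedge shim is in under the middle of the foot and carrying it, the bubble is centred, and I handed the job in at about 22.7 s. The hand-in gives no verdict.

**What I did:**
- I picked up the grey tapered wedge by its head and laid it flat on the sole strip with the thin end towards the foot.
- I let go once to let it settle, gripped it again and turned it 0.3° into line with the strip.
- I pushed it in under the foot, ending in small steps with waits for the bubble. The readings after each move during the push stayed below about 9 N.
- I then let go and withdrew.

**Last checks:**
- **Bubble:** the wrist camera, almost overhead, read −0.1 mm from the ring midpoint, steady over about 1.4 s. The scene camera read about +0.6 mm. That view is slanted with coarse pixels, so I trusted the wrist reading.
- **Hold after withdrawing:** the scene reading was unchanged once the robot was clear.
- **Wedge position:** it looked square and centred on the strip in the last wrist picture. I judged that by eye; my last measurement, before the push, put it within 1 mm of the strip's middle line.
- **Other things:** none appeared moved in the last pictures.
- **Disagreement:** the wrist camera and the gripper differed by about 0.6 to 0.8° in yaw. I aligned the wedge to the strip within the one camera, so this should not have affected the result.

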